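# Peg the candle stand and dress it

## Task

Finish this candle stand: with the mallet, knock all four iron-capped pegs fully home with brisk blows of its flat face, then stand the mallet on its face again on the cork mat. Then set out every candle from the tray upright on the stand, first all the tall ones on the high back step and only then the short ones on the front step, setting each one down rather than dropping it and knocking none of the tall ones over. Leave the magazines, coasters and remote alone.

Things in the scene. Friction and masses are not known exactly. Their poses are not given: they have to be found in the camera images.
- stand: fixed two-step hardwood candle stand, 192 mm (x) by 310 mm (y); origin at the centre of its underside, front (-x) towards the robot. Front step: x -96 to 0, top at z 32 mm, front lip 8 mm thick, 7 mm high. Back step: x 0 to +96, top at z 77 mm, back lip 8 mm thick, 12 mm high. A capped peg near each end of each step; candles go between, about 240 mm of room
- peg_fl (a joint): front left peg, m: 0 = highest (cap's underside 24 mm over its step), 0.024 = fully home (cap on the step); starts at 0 to 0.010, stays where left. Tight wooden peg: 10 N to move it, 12 N near home, where it stops dead. Knock it with the mallet: the first blow must send a peg down faster than 40 mm/s (a mallet coming down at 0.1 m/s does)
- peg_fl_top (a point): centre of the top of the front left peg's iron cap (domed, 26 mm across, 7 mm thick, on a 14 mm wooden peg); 31 mm above the step when joint is 0, 7 mm when home. On the stand's front (low) step, at x -48, y +135 mm in the stand's frame
- peg_fr (a joint): front right peg, m: 0 = highest (cap's underside 24 mm over its step), 0.024 = fully home (cap on the step); starts at 0 to 0.010, stays where left. Tight wooden peg: 10 N to move it, 12 N near home, where it stops dead. Knock it with the mallet: the first blow must send a peg down faster than 40 mm/s (a mallet coming down at 0.1 m/s does)
- peg_fr_top (a point): centre of the top of the front right peg's iron cap (domed, 26 mm across, 7 mm thick, on a 14 mm wooden peg); 31 mm above the step when joint is 0, 7 mm when home. On the stand's front (low) step, at x -48, y -135 mm in the stand's frame
- peg_bl (a joint): back left peg, m: 0 = highest (cap's underside 24 mm over its step), 0.024 = fully home (cap on the step); starts at 0 to 0.010, stays where left. Tight wooden peg: 10 N to move it, 12 N near home, where it stops dead. Knock it with the mallet: the first blow must send a peg down faster than 40 mm/s (a mallet coming down at 0.1 m/s does)
- peg_bl_top (a point): centre of the top of the back left peg's iron cap (domed, 26 mm across, 7 mm thick, on a 14 mm wooden peg); 31 mm above the step when joint is 0, 7 mm when home. On the stand's back (high) step, at x +48, y +135 mm in the stand's frame
- peg_br (a joint): back right peg, m: 0 = highest (cap's underside 24 mm over its step), 0.024 = fully home (cap on the step); starts at 0 to 0.010, stays where left. Tight wooden peg: 10 N to move it, 12 N near home, where it stops dead. Knock it with the mallet: the first blow must send a peg down faster than 40 mm/s (a mallet coming down at 0.1 m/s does)
- peg_br_top (a point): centre of the top of the back right peg's iron cap (domed, 26 mm across, 7 mm thick, on a 14 mm wooden peg); 31 mm above the step when joint is 0, 7 mm when home. On the stand's back (high) step, at x +48, y -135 mm in the stand's frame
- mallet: beech joiner's mallet, 0.4 kg, standing on one striking face, handle level. Origin: centre of that lower face, z up. Block head 70 (x) by 60 (y) by 110 mm (z, face to face); handle 22 mm wide (y), 30 mm tall (z), runs 158 mm out from the head along -x at its mid height; centre of mass about 12 mm from the head's centre towards the handle
- mallet_grip (a point): good place to grip the handle, near the head: on the handle's axis, 62 mm from the head's centre along -x of the mallet, 55 mm above its lower face
- mallet_head (a point): centre of the mallet's head, 55 mm above its lower face
- mat: fixed cork mat, 260 mm (x) by 100 mm (y), 4 mm thick, on which the mallet stands at first; origin at the centre of its underside
- tray: fixed aluminium serving tray holding the candles at first, 205 mm (x) by 255 mm (y); floor 6 mm thick, rim 14 mm high and 6 mm thick; origin at the centre of its underside
- tall1: tall ivory pillar candle, 50 mm diameter, 128 mm high (thin wick above), 0.26 kg; origin at the centre of its underside, z along it. Two or three of the three are there
- tall2: tall ivory pillar candle, 50 mm diameter, 128 mm high (thin wick above), 0.26 kg; origin at the centre of its underside, z along it. Two or three of the three are there
- tall3: tall ivory pillar candle, 50 mm diameter, 128 mm high (thin wick above), 0.26 kg; origin at the centre of its underside, z along it. Two or three of the three are there
- short1: short jar candle, amber glass with a brass lid, 56 mm diameter, 66 mm high, 0.22 kg; origin at the centre of its underside, z along it. Two or three of the three are there
- short2: short jar candle, amber glass with a brass lid, 56 mm diameter, 66 mm high, 0.22 kg; origin at the centre of its underside, z along it. Two or three of the three are there
- short3: short jar candle, amber glass with a brass lid, 56 mm diameter, 66 mm high, 0.22 kg; origin at the centre of its underside, z along it. Two or three of the three are there
- magazines: pile of three magazines, about 160 by 220 mm, 15 mm high; leave alone
- coasters: stack of four square wooden coasters, 95 mm, 24 mm high; leave alone
- remote: black remote control, 170 by 46 by 20 mm; leave alone
There are look-alikes about, which are no part of the job. What is shaped like the short3 but black or pink is not meant. Leave any pink look-alike of the tall3 alone.

How it is judged:
By the outcome, as a careful person would: the job done as asked, in the order asked, and still so for the second after the job is handed in, with the robot touching nothing.
Of tall1, tall2, tall3 only 2 to 3 are there at a start; the rules pass over those that are not, and their reading is None.
Of short1, short2, short3 only 2 to 3 are there at a start; the rules pass over those that are not, and their reading is None.
At some moment in a run one of short1, short2, short3 may be knocked a few centimetres aside while the robot is not near it.
It also fails if it takes over 210 s, if anything falls off the work surface, if the arm or the gripper's body presses on something with over 40 N, if the wrist force passes 120 N, or if a joint passes its speed limit or range.

## Robot

A 6-joint arm with a two-finger parallel gripper is mounted at the origin on the work surface. World frame = base frame: x ahead of the robot, y to its left, z up, the work surface at z = 0. Lengths are in m, angles in rad, forces in N, time in s.
With the tool pointing down it reaches from about 0.3 to 0.775 m from the base axis. Payload 14.6 kg.
Tool frame: the origin (TCP) lies between the finger pads; the fingertips stand 25 mm ahead of it and the grasp point (between the pads) lies 6 mm ahead of it; z points along the fingers, y is the direction in which the jaws open and shut (so a half turn about z gives the same grasp; the last joint's range is limited). The gripper opens to 85 mm and grips with 20 to 120 N. Pads are 22 mm wide; open, the fingers measure 114 mm over their backs; the gripper's body (76 mm by 85 mm) begins 54 mm behind the grasp point. The pads swing forward as they close: fully open they stand 13 mm farther back than shut.
Start: joints at [-1.295, 0.3, 1.521, -0, 1.321, -0.067], TCP at [0.185, -0.518, 0.256] pointing down, gripper open.
Joint ranges: [-3.03, 3.03], [-0.79, 2.21], [0.23, 2.52], [-1.04, 4.18], [0, 3.07], [-2.55, 2.55]. Speed limits (rad/s): [2.22, 2.22, 2.57, 3.14, 3.14, 3.14].

## Interface

Orientations are given as a 3x3 rotation matrix whose columns are the frame's x, y, z axes.
In Python, from plant import robot, imaging gives the robot as it stands. The module is installed in compiled form; this text tells all that it offers.
- The arm moves only by the tool send_rows, never from a script. Its argument "motion" is a list of rows, each an object of numbers: "wx", "wy", "wz": the turn, a rotation vector about the tool's x, y, z in rad; "x", "y", "z": the shift along the tool's x, y, z in mm; "claw": the gripper's target within -1 to 1 (fully open at 1, half-way at 0, shut at -1). In form: [{"wx": .., "wy": .., "wz": .., "x": .., "y": .., "z": .., "claw": ..}, ...]. A call has 1 to 10 rows; each row is the pose to reach, as a shift and turn from the pose measured when the call began, along the tool's axes at that moment; what a row does not reach only later rows make up. A row lasts 1/8 s, in which the tool goes at most 62.5 mm and 10.7 degrees, less where a joint would pass 70% of its speed; a pose out of reach is approached as far as the arm can. A call with a gripper value outside its range is refused whole. The fingers move at their own pace and stop on an object; "squeeze" is the grip in N (left out, the last holds). Time passes only in rows, so rows that repeat a pose let the fingers close. It gives the time, the measured TCP pose, the force and the opening at its end, in the units of the state.
- robot.observe(): the state, without advancing time (a new reading comes with each control period).
- imaging.get_image(name): name is "side" or "top" or "wrist"; returns a dict with "image" (480x640x3 uint8, blue, green, red), "range_z" (480x640 float32, m along the optical axis (not along the pixel's ray), 0 where there is no reading), "fx", "fy", "cx", "cy" (pixels), "xyz" and "attitude" of the camera in the world; the wrist camera has in their place "T_tool_cam" (4x4, takes a point from camera to tool coordinates, whose origin is the TCP and whose axes are the flange's). Camera axes: x right, y up, looking along -z (the intrinsics and any distortion apply to the point x, -y, -z); pixel columns grow to the right and rows downward; lengths in m; the calibration is good to about 2 mm. A picture is of the moment at which its call begins: read the wrist's pose just before it.
- robot.sign_off(): hands the job in, once; it reports no verdict.
The state is a dict: "time_s": time; "qpos": joint angles; "qd": joint speeds; "joint_efforts": joint torques, N m; "ee_pos": TCP position; "tool_rot": TCP orientation; "force": force on the tool from outside, world axes, zero at the start; "moment": the same for the moment, N m; "opening": finger opening in m.
Only numpy, scipy, OpenCV 4.12 (cv2) and the standard library are available. Lean on these libraries where they do the work, as an engineer would, in place of code of your own. Each camera call takes 0.05 s, during which the arm holds its last target.

## Working session

There is one attempt and no reset: what is moved stays moved. The work goes in short steps, Python scripts to look and compute and a tool call to move; the robot and the scene stay as the last step left them, time stands still between calls to the robot, and variables do not carry over. Pictures are saved under pics/ and viewed, and the job is handed in when it is done.

Besides the shell and the picture viewer there is one more tool, called after "Emit:" by a JSON object that holds its "op" and its "data". send_rows: Moves the arm, as the interface text tells. Its arguments: {"type":"object","properties":{"motion":{"type":"array"},"squeeze":{"type":"number"}},"required":["motion"]}

```bash
mkdir -p pics; cat > h.py <<'E'
import numpy as np, cv2
from plant import robot, imaging
def grab(n,fn=None):
    s=robot.observe() if n=="wrist" else None
    d=imaging.get_image(n)
    if fn: cv2.imwrite("pics/"+fn+".png",d["image"])
    if n=="wrist":
        T=np.eye(4);T[:3,:3]=np.array(s["tool_rot"]);T[:3,3]=s["ee_pos"]
        M=T@np.array(d["T_tool_cam"]);d["R"]=M[:3,:3];d["p"]=M[:3,3]
    else:
        d["R"]=np.array(d["attitude"]);d["p"]=np.array(d["xyz"])
    return d
def cloud(d):
    z=d["range_z"];v,u=np.mgrid[0:480,0:640]
    P=np.stack([(u-d["cx"])/d["fx"]*z,-(v-d["cy"])/d["fy"]*z,-z],-1)
    W=P@d["R"].T+d["p"];W[z==0]=np.nan
    return W
def ray(d,u,v,h):
    r=d["R"]@np.array([(u-d["cx"])/d["fx"],-(v-d["cy"])/d["fy"],-1.])
    return d["p"]+r*(h-d["p"][2])/r[2]
E
python3 - <<'E'
from h import *
for n in("side","top","wrist"):
    d=grab(n,n+"0"); print(n,d["p"],d["R"].round(3).tolist(),d["fx"],d["cx"],d["cy"],[k for k in d])
print(robot.observe())
E
```

```text
side [0.51482255 1.04300866 0.93972437] [[-1.0, 0.009, -0.009], [-0.013, -0.622, 0.783], [0.001, 0.783, 0.622]] 507.66832698584795 323.02081258240435 230.47537500110167 ['image', 'range_z', 'fx', 'fy', 'cx', 'cy', 'xyz', 'attitude', 'R', 'p']
top [ 0.42005409 -0.02201068  1.20151942] [[0.02, 0.993, -0.117], [-1.0, 0.023, 0.021], [0.023, 0.116, 0.993]] 438.65301035712895 319.9895643469401 237.5699598619372 ['image', 'range_z', 'fx', 'fy', 'cx', 'cy', 'xyz', 'attitude', 'R', 'p']
wrist [ 0.25011372 -0.49370137  0.37422253] [[0.336, 0.906, 0.259], [-0.942, 0.324, 0.091], [-0.001, -0.274, 0.962]] 349.9440440328197 321.89864721287734 237.4111773853195 ['image', 'range_z', 'fx', 'fy', 'cx', 'cy', 'T_tool_cam', 'R', 'p']
{'time_s': 0.15, 'qpos': array([-1.29462073e+00,  3.00371741e-01,  1.52142864e+00,  1.70784198e-05,
        1.32071019e+00, -6.66183576e-02]), 'qd': array([ 0.00087137, -0.00238623, -0.0015001 ,  0.00012157,  0.00053336,
       -0.00016047]), 'joint_efforts': array([ 6.01091324e-04, -5.43669641e+01, -3.61889076e+01, -8.21288450e-05,
        3.19719315e-03,  6.31275793e-05]), 'ee_pos': array([ 0.18481513, -0.51785581,  0.2558403 ]), 'tool_rot': array([[ 9.41820671e-01,  3.36115707e-01, -2.34375558e-04],
       [ 3.36115780e-01, -9.41820256e-01,  8.87643817e-04],
       [ 7.76113816e-05, -9.14778619e-04, -9.99999579e-01]]), 'force': array([ 0.33483   , -0.06808054, -0.80593729]), 'moment': array([-0.00024344, -0.01035237, -0.0581885 ]), 'opening': 0.08542709996124097}
```

View pics/top0.png

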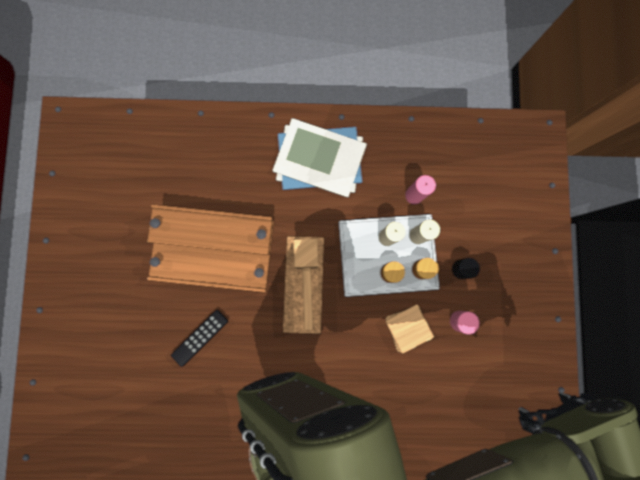

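View pics/side0.png

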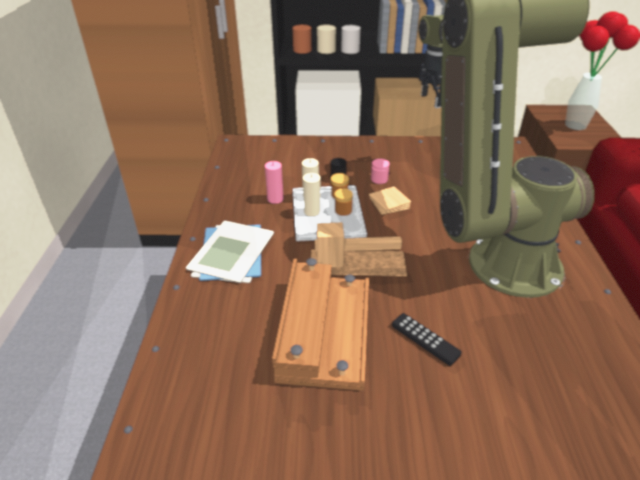

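View pics/wrist0.png

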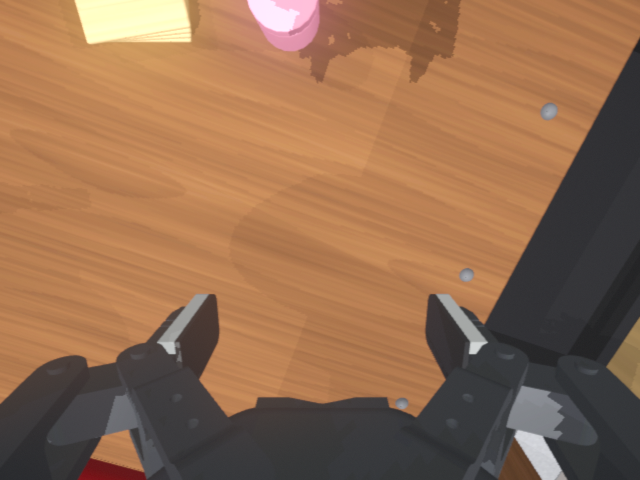

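The top view shows the stand at (150–272, 205–292), and the mallet head at (305,250) with its handle running down to (303,330). The tall candles are at (395,231) and (428,230), the short ones at (393,272) and (427,268). The pink and black look-alikes stand outside the tray. Next I'll measure these.

```bash
python3 - <<'E'
from h import *
d=grab("top");W=cloud(d);im=d["image"];hsv=cv2.cvtColor(im,cv2.COLOR_BGR2HSV)
def blobs(mask,name,mn=30):
    n,l,s,c=cv2.connectedComponentsWithStats(mask.astype(np.uint8))
    for i in range(1,n):
        if s[i,4]<mn: continue
        P=W[l==i];P=P[~np.isnan(P[:,0])]
        if len(P)==0: print(name,c[i],"nodepth");continue
        print(name,c[i].round(1),s[i],"med",np.median(P,0).round(4),"min",P.min(0).round(3),"max",P.max(0).round(3))
Z=W[...,2]
roi=np.zeros(Z.shape,bool);roi[100:360,30:510]=1
blobs(roi&(Z>.115)&(Z<.15),"z~.13")
blobs(roi&(Z>.06)&(Z<.0735),"short")
blobs(roi&(Z>.09)&(Z<.12),"mallet/peg",5)
blobs(roi&(Z>.071)&(Z<.083),"backstep",100)
blobs(roi&(Z>.025)&(Z<.04),"frontstep",100)
blobs(roi&(Z>.05)&(Z<.065),"pegfront/handle",5)
d=grab("top");
# hi-res print rectangles
stand=(roi&(Z>.02)); 
stand[:,275:]=0
c=max(cv2.findContours(stand.astype(np.uint8),0,2)[0],key=cv2.contourArea);print(cv2.minAreaRect(c))
cv2.imwrite("pics/topz.png",cv2.resize(im[190:350,130:470],None,fx=2.35,fy=2.35,interpolation=2))
E
```

```text
z~.13 [424.2 185. ] [414 175  21  21 322] med [ 0.6854 -0.3037  0.127 ] min [ 0.662 -0.329  0.116] max [ 0.712 -0.28   0.136]
z~.13 [428.  229.5] [418 220  21  20 340] med [ 0.5714 -0.3111  0.1333] min [ 0.548 -0.336  0.116] max [ 0.596 -0.288  0.141]
z~.13 [394.1 231.5] [384 222  21  20 334] med [ 0.5644 -0.2267  0.133 ] min [ 0.541 -0.252  0.115] max [ 0.589 -0.204  0.139]
short [153.6 261.8] [150 257   9  10  44] med [0.4809 0.3819 0.0619] min [0.471 0.371 0.06 ] max [0.494 0.391 0.066]
short [425.9 267.9] [415 258  23  21 296] med [ 0.4802 -0.3214  0.071 ] min [ 0.454 -0.351  0.061] max [ 0.506 -0.295  0.073]
short [468.4 267.7] [458 258  22  21 360] med [ 0.4829 -0.4338  0.0655] min [ 0.456 -0.463  0.06 ] max [ 0.509 -0.407  0.072]
short [393.2 271.7] [382 261  23  22 307] med [ 0.4681 -0.2363  0.0709] min [ 0.442 -0.265  0.06 ] max [ 0.497 -0.209  0.073]
short [306.8 299. ] [302 268  11  62 319] med [ 0.3919 -0.0151  0.0716] min [ 0.319 -0.03   0.065] max [ 0.473 -0.001  0.073]
short [467.  322.4] [456 312  22  22 372] med [ 0.3434 -0.4281  0.0657] min [ 0.316 -0.456  0.06 ] ma
[... 3375 characters left out ...]
 min [ 0.361 -0.436  0.061] max [ 0.369 -0.423  0.065]
pegfront/handle [473.4 317.6] [471 315   7   6  14] med [ 0.3552 -0.4444  0.0644] min [ 0.349 -0.454  0.058] max [ 0.362 -0.439  0.065]
pegfront/handle [463.6 319.8] [462 319   4   3   5] med [ 0.3485 -0.4205  0.0628] min [ 0.346 -0.425  0.061] max [ 0.351 -0.416  0.065]
pegfront/handle [472.  323.2] [471 322   3   4   5] med [ 0.3413 -0.4412  0.0642] min [ 0.336 -0.444  0.064] max [ 0.344 -0.439  0.065]
pegfront/handle [471.6 328.9] [468 326   8   7  13] med [ 0.3261 -0.4408  0.0643] min [ 0.319 -0.449  0.062] max [ 0.333 -0.431  0.065]
((208.06028747558594, 247.9274139404297), (123.31867980957031, 75.21601867675781), 6.009006023406982)
```

View pics/topz.png

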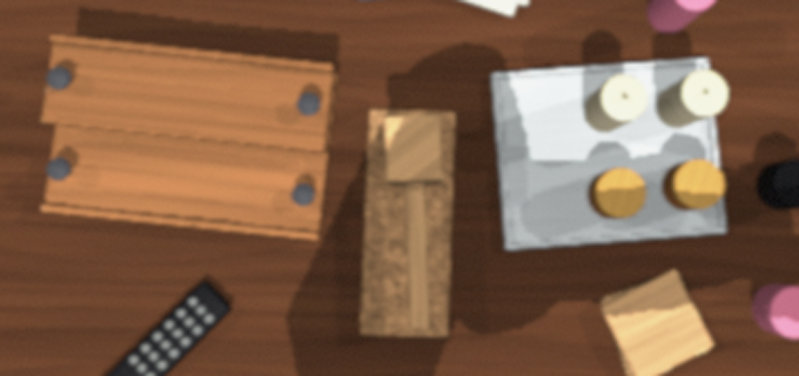

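```bash
cat >> h.py <<'E'
def rect(P):
    (c,s,a)=cv2.minAreaRect((P[:,:2]*1000).astype(np.float32)); return np.round(c,1),np.round(s,1),round(a,2)
def plan(pos,yaw_deg):
    s=robot.observe();R=np.array(s["tool_rot"]);p=np.array(s["ee_pos"])
    y=np.radians(yaw_deg);T=np.array([[np.cos(y),np.sin(y),0],[np.sin(y),-np.cos(y),0],[0,0,-1.]])
    rv=cv2.Rodrigues(R.T@T)[0].ravel()
    sh=R.T@(np.array(pos)-p)*1000
    print("t",round(s["time_s"],2),"tcp",p.round(4),"yaw",np.degrees(np.arctan2(R[1,0],R[0,0])).round(2),"tilt",R[:2,2].round(3),"open",round(s["opening"],4),"F",np.round(s["force"],1))
    print("shift",sh.round(1),"rv",rv.round(4))
E
python3 - <<'E'
from h import *
d=grab("top");W=cloud(d);Z=W[...,2]
v,u=np.mgrid[0:480,0:640]
def sel(z0,z1,u0,u1,v0,v1):
    return W[(Z>z0)&(Z<z1)&(u>=u0)&(u<=u1)&(v>=v0)&(v<=v1)]
H=sel(.106,.12,285,330,235,290);print("head",rect(H),H.mean(0),np.median(H[:,2]))
h=sel(.064,.08,295,320,268,335);print("handle",rect(h),h.mean(0));
c=np.polyfit(h[:,0],h[:,1],1);print("handle line",c,np.degrees(np.arctan(c[0])))
for n,b in dict(bl=(148,162,216,230,.093),br=(255,268,227,241,.093),fl=(148,162,255,270,.05),fr=(252,266,266,280,.05)).items():
    P=sel(b[4],b[4]+.02,*b[:4]);print(n,len(P),P.mean(0).round(4),np.percentile(P[:,2],[50,80,95,100]).round(4))
plan([.44,-.012,.22],-180)
E
```

```text
head (array([509.7,  -8.1]), array([69.9, 59.7]), 3.07) [ 0.50973318 -0.00803771  0.11307758] 0.11309791847800499
handle (array([396.2, -14.7]), array([154.9,  22. ]), 3.35) [ 0.3965546  -0.01467027  0.07292852]
handle line [ 0.05683137 -0.03720701] 3.2526986512947866
bl 82 [0.5779 0.3741 0.0992] [0.099  0.1013 0.1036 0.1059]
br 81 [0.5554 0.1052 0.102 ] [0.1017 0.1039 0.1062 0.1075]
fl 81 [0.4822 0.3817 0.0603] [0.0602 0.0627 0.0647 0.0673]
fr 77 [0.46   0.1133 0.0547] [0.0545 0.0564 0.0585 0.0616]
t 0.3 tcp [ 0.1848 -0.5179  0.2561] yaw 19.64 tilt [-0.  0.] open 0.0853 F [-0.2 -0.9  0.2]
shift [ 410.4 -390.7   36.3] rv [-1.0000e-04 -5.0000e-04 -2.7988e+00]
```

Emit:
{"op": "send_rows", "data": {"motion": [{"x": 205,"y": -195,"z": 18,"wz": -1.4,"claw": 1},{"x": 205,"y": -195,"z": 18,"wz": -1.4,"claw": 1},{"x": 205,"y": -195,"z": 18,"wz": -1.4,"claw": 1},{"x": 205,"y": -195,"z": 18,"wz": -1.4,"claw": 1},{"x": 300,"y": -285,"z": 25,"wz": -1.6,"claw": 1},{"x": 410,"y": -390,"z": 30,"wz": -2.0,"claw": 1},{"x": 410,"y": -390,"z": 30,"wz": -2.4,"claw": 1},{"x": 410,"y": -390,"z": 30,"wz": -2.85,"claw": 1},{"x": 410,"y": -390,"z": 30,"wz": -2.85,"claw": 1},{"x": 410,"y": -390,"z": 30,"wz": -2.85,"claw": 1}]}}

```text
invalid input
```

```bash
python3 - <<'E'
from h import *
plan([.4448,-.0117,.16],-176.75)
E
```

```text
t 0.3 tcp [ 0.1848 -0.5179  0.2561] yaw 19.64 tilt [-0.  0.] open 0.0853 F [-0.2 -0.9  0.2]
shift [ 415.  -389.4   96.3] rv [-1.0000e-04 -5.0000e-04 -2.8555e+00]
```

Emit:
{"op": "send_rows", "data": {"motion": [{"wx": 0,"wy": 0,"wz": -1.4,"x": 205,"y": -195,"z": 18,"claw": 1},{"wx": 0,"wy": 0,"wz": -1.4,"x": 205,"y": -195,"z": 18,"claw": 1},{"wx": 0,"wy": 0,"wz": -1.4,"x": 205,"y": -195,"z": 18,"claw": 1},{"wx": 0,"wy": 0,"wz": -1.4,"x": 205,"y": -195,"z": 18,"claw": 1},{"wx": 0,"wy": 0,"wz": -1.6,"x": 300,"y": -285,"z": 25,"claw": 1},{"wx": 0,"wy": 0,"wz": -2.0,"x": 410,"y": -390,"z": 30,"claw": 1},{"wx": 0,"wy": 0,"wz": -2.4,"x": 410,"y": -390,"z": 30,"claw": 1},{"wx": 0,"wy": 0,"wz": -2.85,"x": 410,"y": -390,"z": 30,"claw": 1},{"wx": 0,"wy": 0,"wz": -2.85,"x": 410,"y": -390,"z": 30,"claw": 1},{"wx": 0,"wy": 0,"wz": -2.85,"x": 410,"y": -390,"z": 30,"claw": 1}]}}

```text
time_s: 1.55
ee_pos: [0.4407, -0.0096, 0.226]
tool_rot: [[-0.612, 0.791, -0.0], [0.791, 0.612, 0.001], [0.001, 0.0, -1.0]]
force: [0.2, -0.7, 0.1]
opening: 0.0853
```

```bash
python3 - <<'E'
from h import *
plan([.4448,-.0117,.16],-176.75);print(robot.observe()["qpos"])
E
```

```text
t 1.55 tcp [ 0.4407 -0.0096  0.226 ] yaw 127.71 tilt [-0.     0.001] open 0.0853 F [ 0.2 -0.7  0.1]
shift [-4.3  1.9 66. ] rv [ 5.000e-04 -6.000e-04 -9.694e-01]
[-1.05156653e-01  8.49893412e-02  1.85120198e+00  6.98585707e-04
  1.20583986e+00 -7.63541082e-01]
```

Emit:
{"op": "send_rows", "data": {"motion": [{"wx": 0,"wy": 0,"wz": -0.969,"x": -4.3,"y": 1.9,"z": 66,"claw": 1},{"wx": 0,"wy": 0,"wz": -0.969,"x": -4.3,"y": 1.9,"z": 66,"claw": 1},{"wx": 0,"wy": 0,"wz": -0.969,"x": -4.3,"y": 1.9,"z": 66,"claw": 1},{"wx": 0,"wy": 0,"wz": -0.969,"x": -4.3,"y": 1.9,"z": 66,"claw": 1},{"wx": 0,"wy": 0,"wz": -0.969,"x": -4.3,"y": 1.9,"z": 66,"claw": 1},{"wx": 0,"wy": 0,"wz": -0.969,"x": -4.3,"y": 1.9,"z": 66,"claw": 1},{"wx": 0,"wy": 0,"wz": -0.969,"x": -4.3,"y": 1.9,"z": 66,"claw": 1}]}}

```text
time_s: 2.42
ee_pos: [0.4448, -0.0118, 0.16]
tool_rot: [[-0.998, -0.056, -0.0], [-0.056, 0.998, 0.001], [0.0, 0.001, -1.0]]
force: [0.4, 0.4, 0.4]
opening: 0.0854
```

```bash
python3 - <<'E'
from h import *
plan([.4448,-.0117,.069],-176.75);print(robot.observe()["qpos"])
grab("wrist","w1")
E
```

```text
t 2.42 tcp [ 0.4448 -0.0118  0.16  ] yaw -176.8 tilt [-0.     0.001] open 0.0854 F [0.4 0.4 0.4]
shift [-0.1 -0.  91. ] rv [ 0.0007 -0.0004 -0.0009]
[-1.09124918e-01  1.80451445e-01  1.91281570e+00  7.56842259e-04
  1.04879312e+00 -1.73616976e+00]
```

View pics/w1.png

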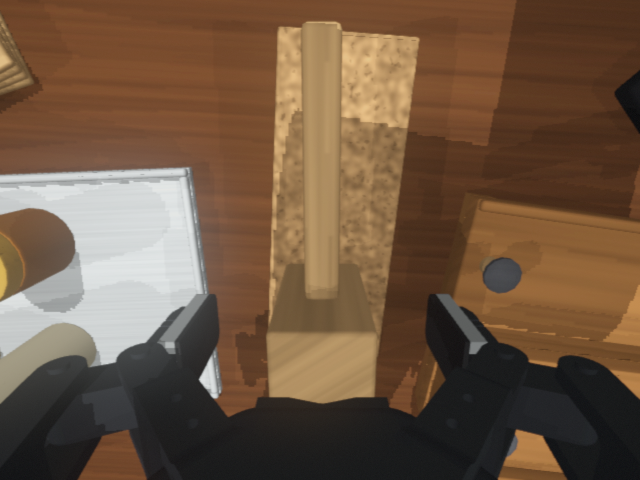

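Emit:
{"op": "send_rows", "data": {"motion": [{"wx": 0,"wy": 0,"wz": 0,"x": 0,"y": 0,"z": 45,"claw": 0.2},{"wx": 0,"wy": 0,"wz": 0,"x": 0,"y": 0,"z": 75,"claw": 0.2},{"wx": 0,"wy": 0,"wz": 0,"x": 0,"y": 0,"z": 90,"claw": 0.2},{"wx": 0,"wy": 0,"wz": 0,"x": 0,"y": 0,"z": 90,"claw": -1},{"wx": 0,"wy": 0,"wz": 0,"x": 0,"y": 0,"z": 90,"claw": -1},{"wx": 0,"wy": 0,"wz": 0,"x": 0,"y": 0,"z": 90,"claw": -1},{"wx": 0,"wy": 0,"wz": 0,"x": 0,"y": 0,"z": 90,"claw": -1},{"wx": 0,"wy": 0,"wz": 0,"x": 0,"y": 0,"z": 90,"claw": -1}], "squeeze": 110}}

```text
time_s: 3.48
ee_pos: [0.4452, -0.0118, 0.0711]
tool_rot: [[-0.998, -0.055, 0.001], [-0.055, 0.998, 0.0], [-0.001, 0.0, -1.0]]
force: [-3.3, -0.4, 7.4]
opening: 0.02
```

```bash
python3 - <<'E'
from h import *
plan([.4448,-.0117,.069],-176.75)
E
```

```text
t 3.48 tcp [ 0.4452 -0.0118  0.0711] yaw -176.85 tilt [0.001 0.   ] open 0.02 F [-3.3 -0.4  7.4]
shift [0.4 0.1 2.1] rv [ 0.0004  0.0012 -0.0017]
```

Emit:
{"op": "send_rows", "data": {"motion": [{"wx": 0,"wy": 0,"wz": 0,"x": 0,"y": 0,"z": -20,"claw": -1},{"wx": 0,"wy": 0,"wz": 0,"x": 0,"y": 0,"z": -60,"claw": -1},{"wx": 0,"wy": 0,"wz": 0,"x": 0,"y": 0,"z": -120,"claw": -1},{"wx": 0,"wy": 0,"wz": 0,"x": 0,"y": 0,"z": -120,"claw": -1},{"wx": 0,"wy": 0,"wz": 0,"x": 0,"y": 0,"z": -120,"claw": -1}]}}

```text
time_s: 4.1
ee_pos: [0.4445, -0.0118, 0.1904]
tool_rot: [[-0.998, -0.055, 0.0], [-0.055, 0.998, 0.001], [-0.0, 0.001, -1.0]]
force: [0.2, 0.6, -5.2]
opening: 0.0202
```

```bash
python3 - <<'E'
from h import *
d=grab("top","t2");W=cloud(d);Z=W[...,2]
v,u=np.mgrid[0:480,0:640]
m=(W[...,0]>.46)&(W[...,0]<.56)&(abs(W[...,1]+.008)<.05)&(Z>.21)&(Z<.25)
P=W[m];print(len(P),P.mean(0),rect(P)); A=np.c_[P[:,:2],np.ones(len(P))];print("plane",np.linalg.lstsq(A,P[:,2],rcond=None)[0])
d=grab("side","s2");W=cloud(d);Z=W[...,2]
m=(W[...,0]>.46)&(W[...,0]<.56)&(abs(W[...,1]+.008)<.05)&(Z>.22)&(Z<.25)
P=W[m];print(len(P),P.mean(0));A=np.c_[P[:,:2],np.ones(len(P))];print("plane",np.linalg.lstsq(A,P[:,2],rcond=None)[0]) if len(P)>9 else 0
plan([.3959,.1187,.175],175.4)
E
```

```text
584 [ 0.5199776  -0.00815254  0.23210937] (array([518.2,  -8. ]), array([51.7, 60.5]), 0.8)
plane [-0.00578649 -0.00655283  0.23506479]
472 [0.50698331 0.0006578  0.22971627]
plane [-0.00324343 -0.06670886  0.23140452]
t 4.2 tcp [ 0.4444 -0.0118  0.1896] yaw -176.85 tilt [-0.002  0.001] open 0.0201 F [ 0.5  0.  -4.7]
shift [ 41.2 132.9  14.8] rv [ 0.0008 -0.0015  0.1352]
```

View pics/s2.png

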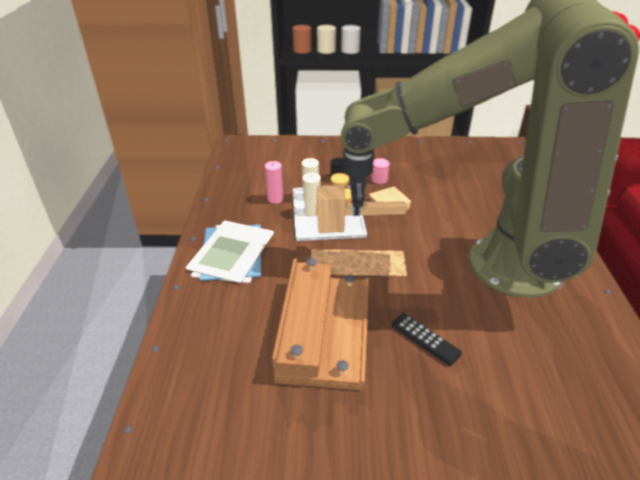

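Emit:
{"op": "send_rows", "data": {"motion": [{"wx": 0,"wy": 0,"wz": 0.05,"x": 20,"y": 60,"z": 0,"claw": -1},{"wx": 0,"wy": 0,"wz": 0.135,"x": 41.2,"y": 132.9,"z": 0,"claw": -1},{"wx": 0,"wy": 0,"wz": 0.135,"x": 41.2,"y": 132.9,"z": 0,"claw": -1},{"wx": 0,"wy": 0,"wz": 0.135,"x": 41.2,"y": 132.9,"z": 20,"claw": -1},{"wx": 0,"wy": 0,"wz": 0.135,"x": 41.2,"y": 132.9,"z": 25,"claw": -1},{"wx": 0,"wy": 0,"wz": 0.135,"x": 41.2,"y": 132.9,"z": 25,"claw": -1}]}}

```text
time_s: 4.95
ee_pos: [0.3959, 0.1182, 0.1644]
tool_rot: [[-0.997, 0.08, -0.003], [0.08, 0.997, 0.0], [0.003, 0.0, -1.0]]
force: [0.4, -0.3, -4.7]
opening: 0.0202
```

```bash
python3 - <<'E'
from h import *
plan([.3959,.1187,.106],175.4)
grab("side","s3")
E
```

```text
t 4.95 tcp [0.3959 0.1182 0.1644] yaw 175.39 tilt [-0.003  0.   ] open 0.0202 F [ 0.4 -0.3 -4.7]
shift [-0.1  0.4 58.4] rv [ 0.0002 -0.0029 -0.0002]
```

View pics/s3.png

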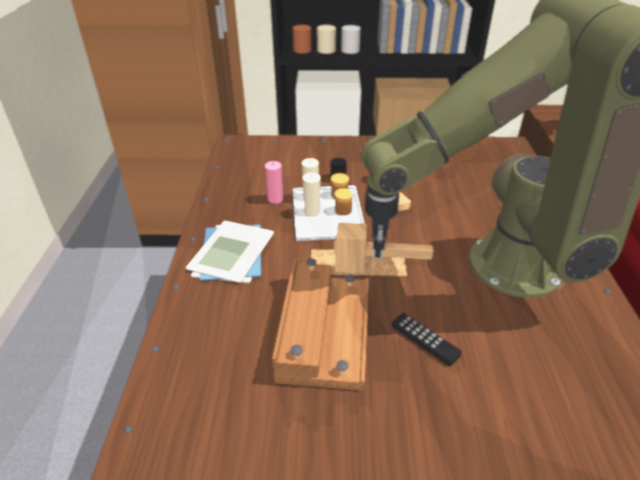

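Emit:
{"op": "send_rows", "data": {"motion": [{"wx": 0,"wy": 0,"wz": 0,"x": 0,"y": 0,"z": 24,"claw": -1},{"wx": 0,"wy": 0,"wz": 0,"x": 0,"y": 0,"z": 48,"claw": -1},{"wx": 0,"wy": 0,"wz": 0,"x": 0,"y": 0,"z": 48,"claw": -1}]}}

```text
time_s: 5.38
ee_pos: [0.3961, 0.1181, 0.1166]
tool_rot: [[-0.997, 0.081, -0.003], [0.081, 0.997, 0.0], [0.003, 0.0, -1.0]]
force: [-0.7, 0.7, -3.9]
opening: 0.0201
```

```bash
python3 - <<'E'
from h import *
plan([.3959,.1187,.106],175.4)
E
```

```text
t 5.38 tcp [0.3961 0.1181 0.1166] yaw 175.36 tilt [-0.003  0.   ] open 0.0201 F [-0.7  0.7 -3.9]
shift [ 0.2  0.6 10.6] rv [ 0.0002 -0.0029 -0.0008]
```

Emit:
{"op": "send_rows", "data": {"motion": [{"wx": 0,"wy": 0,"wz": 0,"x": 0,"y": 0,"z": -30,"claw": -1},{"wx": 0,"wy": 0,"wz": 0,"x": 0,"y": 0,"z": -30,"claw": -1},{"wx": 0,"wy": 0,"wz": 0,"x": 0,"y": 0,"z": -10,"claw": -1},{"wx": 0,"wy": 0,"wz": 0,"x": 0,"y": 0,"z": 9,"claw": -1},{"wx": 0,"wy": 0,"wz": 0,"x": 0,"y": 0,"z": 11,"claw": -1},{"wx": 0,"wy": 0,"wz": 0,"x": 0,"y": 0,"z": 11.5,"claw": -1}]}}

```text
time_s: 6.12
ee_pos: [0.3964, 0.118, 0.1056]
tool_rot: [[-0.997, 0.081, -0.002], [0.081, 0.997, 0.001], [0.002, 0.0, -1.0]]
force: [-3.3, 0.4, 6.1]
opening: 0.0205
```

```bash
python3 - <<'E'
from h import *
plan([.3959,.1187,.106],175.4)
E
```

```text
t 6.12 tcp [0.3964 0.118  0.1056] yaw 175.35 tilt [-0.002  0.001] open 0.0205 F [-3.3  0.4  6.1]
shift [ 0.6  0.6 -0.4] rv [ 0.0004 -0.0021 -0.0009]
```

Emit:
{"op": "send_rows", "data": {"motion": [{"wx": 0,"wy": 0,"wz": 0,"x": 0,"y": 0,"z": -30,"claw": -1},{"wx": 0,"wy": 0,"wz": 0,"x": 0,"y": 0,"z": -30,"claw": -1},{"wx": 0,"wy": 0,"wz": 0,"x": 0,"y": 0,"z": -12,"claw": -1},{"wx": 0,"wy": 0,"wz": 0,"x": 0,"y": 0,"z": 1,"claw": -1},{"wx": 0,"wy": 0,"wz": 0,"x": 0,"y": 0,"z": 2,"claw": -1},{"wx": 0,"wy": 0,"wz": 0,"x": 0,"y": 0,"z": 2,"claw": -1}]}}

```text
time_s: 6.88
ee_pos: [0.3968, 0.118, 0.1033]
tool_rot: [[-0.997, 0.081, -0.001], [0.081, 0.997, 0.001], [0.001, 0.0, -1.0]]
force: [2.2, 0.1, -0.5]
opening: 0.0206
```

```bash
python3 - <<'E'
from h import *
plan([.3959,.1187,.106],175.4)
E
```

```text
t 6.88 tcp [0.3968 0.118  0.1033] yaw 175.35 tilt [-0.001  0.001] open 0.0206 F [ 2.2  0.1 -0.5]
shift [ 0.9  0.6 -2.7] rv [ 0.0004 -0.0013 -0.0009]
```

Emit:
{"op": "send_rows", "data": {"motion": [{"wx": 0,"wy": 0,"wz": 0,"x": 0,"y": 0,"z": -60,"claw": -1},{"wx": 0,"wy": 0,"wz": 0,"x": 0,"y": 0,"z": -110,"claw": -1},{"wx": 0,"wy": 0,"wz": 0,"x": 0,"y": 0,"z": -110,"claw": -1},{"wx": 0,"wy": 0,"wz": 0,"x": 0,"y": 0,"z": -110,"claw": -1}]}}

```text
time_s: 7.38
ee_pos: [0.3962, 0.1178, 0.2118]
tool_rot: [[-0.997, 0.081, -0.004], [0.081, 0.997, 0.0], [0.004, -0.0, -1.0]]
force: [-0.6, 0.0, -4.5]
opening: 0.0199
```

```bash
cat >> h.py <<'E'
def headplane():
    s=robot.observe();R=np.array(s["tool_rot"]);p=np.array(s["ee_pos"])
    d=grab("top");W=cloud(d)
    L=(W-p)@R   # tool coords
    m=(L[...,0]<-.03)&(L[...,0]>-.11)&(abs(L[...,1])<.05)&(L[...,2]<-.02)&(L[...,2]>-.07)
    P=L[m]
    A=np.c_[P[:,:2],np.ones(len(P))];c=np.linalg.lstsq(A,P[:,2],rcond=None)[0]
    r=abs(A@c-P[:,2])<.005;c=np.linalg.lstsq(A[r],P[r,2],rcond=None)[0]
    print("head in tool: n",r.sum(),"mean",P[r].mean(0).round(4),"slope",c[:2].round(4),"top z at -.0645:",(c@[-.0645,0,1]).round(4),rect(P[r]))
E
python3 - <<'E'
from h import *
headplane()
plan([.3959,.1187,.106],175.4)
d=grab("side","s4")
cv2.imwrite("pics/s4z.png",cv2.resize(d["image"][180:400,220:480],None,fx=3,fy=2.7,interpolation=2))
W=cloud(d)
E
```

```text
head in tool: n 619 mean [-0.0735  0.0013 -0.0444] slope [ 0.0265 -0.0093] top z at -.0645: -0.0442 (array([-69.9,  -0. ]), array([60. , 56.4]), 89.38)
t 7.42 tcp [0.3961 0.1178 0.2115] yaw 175.35 tilt [-0.004 -0.   ] open 0.0208 F [-0.6  0.2 -4.4]
shift [ -0.2   0.9 105.5] rv [-0.0004 -0.0044 -0.0009]
```

View pics/s4z.png

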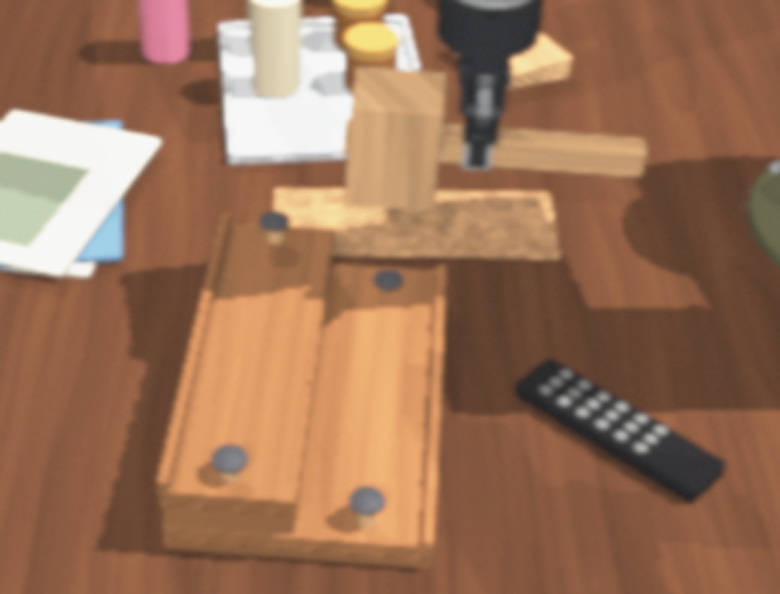

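```bash
cat >> h.py <<'E'
PEGS=dict(bl=(.578,.374,.077),br=(.5554,.105,.077),fl=(.482,.3817,.032),fr=(.460,.1134,.032))
def pegs(cam="side"):
    d=grab(cam);W=cloud(d);hsv=cv2.cvtColor(d["image"],cv2.COLOR_BGR2HSV)
    for n,(x,y,z) in PEGS.items():
        m=(np.hypot(W[...,0]-x,W[...,1]-y)<.02)&(W[...,2]>z-.01)&(W[...,2]<z+.04)&(hsv[...,1]<110)
        P=W[m]
        if len(P)<5: print(n,"few");continue
        st=(np.hypot(W[...,0]-x,W[...,1]-y)<.04)&(abs(W[...,2]-z)<.006)&(hsv[...,1]>130)
        print(cam,n,len(P),P.mean(0).round(4),"above",((np.percentile(P[:,2],[50,90])-z)*1000).round(1),"step med",round(np.median(W[st][:,2]),4))
E
python3 - <<'E'
from h import *
pegs("side");pegs("top")
E
```

```text
side bl 122 [0.5774 0.3781 0.0964] above [21.8 24.9] step med 0.0762
side br 80 [0.5543 0.1102 0.0982] above [24.2 26.8] step med 0.0758
side fl 115 [0.4822 0.386  0.0578] above [27.8 30.7] step med 0.0311
side fr 68 [0.4593 0.1183 0.0353] above [3.8 6.3] step med 0.0307
top bl 92 [0.5782 0.3736 0.097 ] above [21.8 25.3] step med 0.076
top br 81 [0.5555 0.1045 0.1013] above [25.2 28. ] step med 0.0761
top fl 85 [0.4827 0.3814 0.0582] above [28.  31.2] step med 0.0308
fr few
```

```bash
python3 - <<'E'
from h import *
plan([.4182,.3867,.168],175.4)
E
```

```text
t 7.58 tcp [0.3964 0.1179 0.212 ] yaw 175.35 tilt [-0.004  0.   ] open 0.0204 F [-0.8  0.3 -5.1]
shift [-1.000e-01  2.697e+02  4.390e+01] rv [-0.0003 -0.0039 -0.0009]
```

Emit:
{"op": "send_rows", "data": {"motion": [{"wx": 0,"wy": 0.01,"wz": 0,"x": 0,"y": 50,"z": 0,"claw": -1},{"wx": 0,"wy": 0.022,"wz": 0,"x": 0,"y": 110,"z": 0,"claw": -1},{"wx": 0,"wy": 0.022,"wz": 0,"x": 0,"y": 170,"z": 0,"claw": -1},{"wx": 0,"wy": 0.022,"wz": 0,"x": 0,"y": 230,"z": 0,"claw": -1},{"wx": 0,"wy": 0.022,"wz": 0,"x": 0,"y": 269.7,"z": 10,"claw": -1},{"wx": 0,"wy": 0.022,"wz": 0,"x": 0,"y": 269.7,"z": 44,"claw": -1},{"wx": 0,"wy": 0.022,"wz": 0,"x": 0,"y": 269.7,"z": 44,"claw": -1},{"wx": 0,"wy": 0.022,"wz": 0,"x": 0,"y": 269.7,"z": 44,"claw": -1}], "squeeze": 120}}

```text
time_s: 8.57
ee_pos: [0.4185, 0.3865, 0.1687]
tool_rot: [[-0.996, 0.082, -0.025], [0.082, 0.997, 0.002], [0.025, 0.0, -1.0]]
force: [-0.1, 0.4, -4.9]
opening: 0.0198
```

```bash
python3 - <<'E'
from h import *
plan([.4182,.3867,.106],175.4);headplane()
E
```

```text
t 8.57 tcp [0.4185 0.3865 0.1687] yaw 175.32 tilt [-0.025  0.002] open 0.0198 F [-0.1  0.4 -4.9]
shift [-1.3  0.2 62.7] rv [ 0.0001 -0.0254 -0.0015]
head in tool: n 708 mean [-0.0652 -0.0025 -0.0436] slope [ 0.0272 -0.0425] top z at -.0645: -0.0437 (array([-63.9,  -0.9]), array([67.5, 60.7]), 0.25)
```

Emit:
{"op": "send_rows", "data": {"motion": [{"wx": 0,"wy": 0,"wz": 0,"x": -0.5,"y": 0,"z": 24,"claw": -1},{"wx": 0,"wy": 0,"wz": 0,"x": -1,"y": 0,"z": 50,"claw": -1},{"wx": 0,"wy": 0,"wz": 0,"x": -1,"y": 0,"z": 50,"claw": -1},{"wx": 0,"wy": 0,"wz": 0,"x": 0,"y": 0,"z": 20,"claw": -1},{"wx": 0,"wy": 0,"wz": 0,"x": 0,"y": 0,"z": 20,"claw": -1},{"wx": 0,"wy": 0,"wz": 0,"x": -1,"y": 0,"z": 42,"claw": -1},{"wx": 0,"wy": 0,"wz": 0,"x": -1.3,"y": 0,"z": 60.5,"claw": -1},{"wx": 0,"wy": 0,"wz": 0,"x": -1.3,"y": 0,"z": 62.5,"claw": -1},{"wx": 0,"wy": 0,"wz": 0,"x": -1.3,"y": 0,"z": 62.5,"claw": -1}]}}

```text
time_s: 9.75
ee_pos: [0.4185, 0.3866, 0.1067]
tool_rot: [[-0.996, 0.082, -0.025], [0.082, 0.997, 0.003], [0.025, 0.001, -1.0]]
force: [-0.3, -0.2, -3.4]
opening: 0.0202
```

```bash
python3 - <<'E'
from h import *
plan([.4182,.3867,.106],175.4);headplane()
E
```

```text
t 9.75 tcp [0.4185 0.3866 0.1067] yaw 175.3 tilt [-0.025  0.003] open 0.0202 F [-0.3 -0.2 -3.4]
shift [0.3 0.1 0.7] rv [ 0.0006 -0.0249 -0.0017]
head in tool: n 598 mean [-0.066  -0.0031 -0.0437] slope [ 0.0236 -0.0444] top z at -.0645: -0.0438 (array([-63.7,  -0.9]), array([60.1, 67.5]), 89.68)
```

Emit:
{"op": "send_rows", "data": {"motion": [{"wx": 0,"wy": 0,"wz": 0,"x": 0,"y": 0,"z": -30,"claw": -1},{"wx": 0,"wy": 0,"wz": 0,"x": 0,"y": 0,"z": -30,"claw": -1},{"wx": 0,"wy": 0,"wz": 0,"x": 0,"y": 0,"z": -14,"claw": -1},{"wx": 0,"wy": 0,"wz": 0,"x": 0,"y": 0,"z": 1,"claw": -1},{"wx": 0,"wy": 0,"wz": 0,"x": 0,"y": 0,"z": 3,"claw": -1},{"wx": 0,"wy": 0,"wz": 0,"x": 0,"y": 0,"z": 3,"claw": -1}]}}

```text
time_s: 10.55
ee_pos: [0.4179, 0.3862, 0.102]
tool_rot: [[-0.996, 0.082, -0.027], [0.082, 0.997, 0.001], [0.027, -0.001, -1.0]]
force: [-0.6, -1.1, -0.8]
opening: 0.02
```

```bash
python3 - <<'E'
from h import *
plan([.4182,.3867,.106],175.4);headplane()
E
```

```text
t 10.55 tcp [0.4179 0.3862 0.102 ] yaw 175.3 tilt [-0.027  0.001] open 0.02 F [-0.6 -1.1 -0.8]
shift [-0.2  0.5 -4. ] rv [-0.0011 -0.0266 -0.0017]
head in tool: n 529 mean [-0.0647 -0.0027 -0.0469] slope [ 0.0563 -0.0771] top z at -.0645: -0.0471 (array([-63.,  -1.]), array([65.2, 60.9]), 1.09)
```

Emit:
{"op": "send_rows", "data": {"motion": [{"wx": 0,"wy": 0,"wz": 0,"x": 0,"y": 0,"z": -60,"claw": -1},{"wx": 0,"wy": 0,"wz": 0,"x": 0,"y": 0,"z": -120,"claw": -1},{"wx": 0,"wy": 0.02,"wz": 0,"x": 0,"y": 0,"z": -140,"claw": -1},{"wx": 0,"wy": 0.03,"wz": 0,"x": 0,"y": 0,"z": -140,"claw": -1},{"wx": 0,"wy": 0.03,"wz": 0,"x": 0,"y": 0,"z": -140,"claw": -1}]}}

```text
time_s: 11.22
ee_pos: [0.4213, 0.3857, 0.2398]
tool_rot: [[-0.995, 0.082, -0.059], [0.082, 0.997, 0.002], [0.059, -0.003, -0.998]]
force: [0.5, 0.5, -4.6]
opening: 0.0201
```

```bash
python3 - <<'E'
from h import *
headplane();pegs("side");pegs("top");d=grab("side")
cv2.imwrite("pics/s5z.png",cv2.resize(d["image"][180:400,220:480],None,fx=3,fy=2.7,interpolation=2))
bl=np.array([.578,.374]);g=bl-.0645*np.array([.997,-.08]);print(g)
plan([g[0]-.002,g[1],.21],175.4)
E
```

```text
head in tool: n 736 mean [-0.0644 -0.0016 -0.0464] slope [ 0.0715 -0.068 ] top z at -.0645: -0.0466 (array([-63.1,  -0.7]), array([65.3, 60.8]), 0.95)
side bl 122 [0.5774 0.3783 0.0966] above [22.  24.3] step med 0.076
side br 75 [0.5544 0.1099 0.0988] above [23.8 26.8] step med 0.0759
side fl 110 [0.4825 0.3866 0.0358] above [4.1 7.2] step med 0.0311
fr few
top bl 87 [0.5783 0.3736 0.0976] above [22.  25.1] step med 0.0759
top br 83 [0.556  0.1046 0.1005] above [24.9 28.1] step med 0.0763
top fl 76 [0.4822 0.3806 0.0356] above [3.9 7.3] step med 0.0309
top fr 74 [0.4599 0.1123 0.0363] above [3.9 7.7] step med 0.0312
[0.5136935 0.37916  ]
t 11.43 tcp [0.4214 0.3859 0.2409] yaw 175.3 tilt [-0.058  0.003] open 0.0202 F [ 0.6  0.1 -4.4]
shift [-92.2   0.7  25.6] rv [-0.0022 -0.0577 -0.0017]
```

View pics/s5z.png

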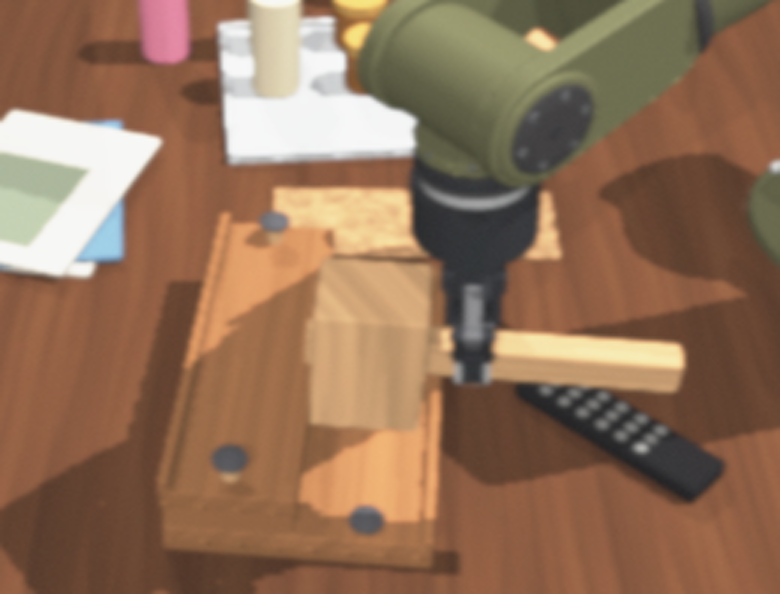

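Emit:
{"op": "send_rows", "data": {"motion": [{"wx": 0,"wy": 0.0,"wz": 0,"x": -50,"y": 0.7,"z": -2,"claw": -1},{"wx": 0,"wy": 0.01,"wz": 0,"x": -94,"y": 0.7,"z": 5,"claw": -1},{"wx": 0,"wy": 0.01,"wz": 0,"x": -92.5,"y": 0.7,"z": 25.6,"claw": -1},{"wx": 0,"wy": 0.01,"wz": 0,"x": -92.2,"y": 0.7,"z": 25.6,"claw": -1},{"wx": 0,"wy": 0.01,"wz": 0,"x": -92.2,"y": 0.7,"z": 25.6,"claw": -1}]}}

```text
time_s: 12.05
ee_pos: [0.5116, 0.3795, 0.2108]
tool_rot: [[-0.994, 0.081, -0.067], [0.081, 0.997, 0.004], [0.067, -0.002, -0.998]]
force: [0.1, -0.3, -3.7]
opening: 0.0204
```

```bash
cat >> h.py <<'E'
def headw(cam="top"):
    s=robot.observe();R=np.array(s["tool_rot"]);p=np.array(s["ee_pos"])
    y=np.arctan2(R[1,0],R[0,0]);Q=np.array([[np.cos(y),np.sin(y),0],[np.sin(y),-np.cos(y),0],[0,0,-1.]])
    W=cloud(grab(cam));L=(W-p)@Q
    m=(L[...,0]<-.03)&(L[...,0]>-.11)&(abs(L[...,1])<.05)&(L[...,2]<-.03)&(L[...,2]>-.06)
    m=cv2.erode(m.astype(np.uint8),np.ones((3,3)))>0
    P=L[m]
    c=np.array([0,0,np.percentile(P[:,2],30)])
    for t in (.008,.005,.003,.003):
        A=np.c_[P[:,:2],np.ones(len(P))];r=abs(A@c-P[:,2])<t;c=np.linalg.lstsq(A[r],P[r,2],rcond=None)[0]
    print(cam,"n",r.sum(),"slope x(world fwd rise)",c[0].round(4),"y",c[1].round(4),"face z",round(p[2]-(c@[-.0645,0,1])-.110,4),"tcp z",p[2].round(4),"rect",rect(P[r]))
E
python3 - <<'E'
from h import *
headw();headw("side");plan([.5117,.37916,.151],175.4)
E
```

```text
top n 509 slope x(world fwd rise) 0.0105 y 0.0037 face z 0.1436 tcp z 0.2108 rect (array([-64.,  -2.]), array([57.3, 62.4]), 89.7)
side n 694 slope x(world fwd rise) 0.0103 y 0.0044 face z 0.1443 tcp z 0.2112 rect (array([-63.2,   4.2]), array([59.1, 62. ]), 89.18)
t 12.15 tcp [0.5117 0.3795 0.2113] yaw 175.33 tilt [-0.066  0.004] open 0.02 F [ 0.3 -0.4 -4.5]
shift [-4.1 -0.3 60.1] rv [-0.0011 -0.0663 -0.0012]
```

Emit:
{"op": "send_rows", "data": {"motion": [{"wx": 0,"wy": 0,"wz": 0,"x": -1.7,"y": 0,"z": 25,"claw": -1},{"wx": 0,"wy": 0,"wz": 0,"x": -3.4,"y": 0,"z": 51,"claw": -1},{"wx": 0,"wy": 0,"wz": 0,"x": -3.4,"y": 0,"z": 51,"claw": -1},{"wx": 0,"wy": 0,"wz": 0,"x": -1.7,"y": 0,"z": 20,"claw": -1},{"wx": 0,"wy": 0,"wz": 0,"x": -1.7,"y": 0,"z": 20,"claw": -1},{"wx": 0,"wy": 0,"wz": 0,"x": -2.8,"y": 0,"z": 41,"claw": -1},{"wx": 0,"wy": 0,"wz": 0,"x": -4,"y": 0,"z": 58.5,"claw": -1},{"wx": 0,"wy": 0,"wz": 0,"x": -4,"y": 0,"z": 60,"claw": -1},{"wx": 0,"wy": 0,"wz": 0,"x": -4,"y": 0,"z": 60,"claw": -1}]}}

```text
time_s: 13.28
ee_pos: [0.5116, 0.3794, 0.151]
tool_rot: [[-0.994, 0.081, -0.067], [0.081, 0.997, 0.004], [0.067, -0.002, -0.998]]
force: [-1.2, 0.8, -4.1]
opening: 0.0198
```

```bash
python3 - <<'E'
from h import *
headw();headw("side");plan([.5117,.37916,.151],175.4)
E
```

```text
top n 403 slope x(world fwd rise) 0.0137 y -0.0088 face z 0.0838 tcp z 0.151 rect (array([-63.4,  -3.5]), array([56.1, 63. ]), 87.69)
side n 681 slope x(world fwd rise) 0.0122 y 0.0093 face z 0.0844 tcp z 0.1511 rect (array([-63.2,   4.4]), array([61.9, 58.8]), 0.24)
t 13.38 tcp [0.5116 0.3794 0.1512] yaw 175.33 tilt [-0.066  0.004] open 0.0202 F [-0.3  0.1 -4.3]
shift [-0.1 -0.3  0.2] rv [-0.0012 -0.0665 -0.0012]
```

Emit:
{"op": "send_rows", "data": {"motion": [{"wx": 0,"wy": 0,"wz": 0,"x": 2,"y": 0,"z": -30,"claw": -1},{"wx": 0,"wy": 0,"wz": 0,"x": 2,"y": 0,"z": -30,"claw": -1},{"wx": 0,"wy": 0,"wz": 0,"x": 1,"y": 0,"z": -14,"claw": -1},{"wx": 0,"wy": 0,"wz": 0,"x": 0,"y": 0,"z": 1,"claw": -1},{"wx": 0,"wy": 0,"wz": 0,"x": 0,"y": 0,"z": 1.8,"claw": -1},{"wx": 0,"wy": 0,"wz": 0,"x": 0,"y": 0,"z": 1.8,"claw": -1}]}}

```text
time_s: 14.12
ee_pos: [0.5113, 0.3793, 0.1486]
tool_rot: [[-0.994, 0.081, -0.068], [0.081, 0.997, 0.003], [0.068, -0.002, -0.998]]
force: [1.2, 0.1, -4.2]
opening: 0.0203
```

```bash
python3 - <<'E'
from h import *
headw();headw("side");plan([.5117,.37916,.151],175.4)
E
```

```text
top n 364 slope x(world fwd rise) 0.0482 y -0.0004 face z 0.0844 tcp z 0.1486 rect (array([-62.6,  -1.9]), array([57.1, 60.7]), 89.05)
side n 684 slope x(world fwd rise) 0.052 y 0.006 face z 0.0851 tcp z 0.149 rect (array([-61.8,   4.4]), array([59.9, 58.6]), 0.23)
t 14.22 tcp [0.5115 0.3794 0.1492] yaw 175.32 tilt [-0.067  0.004] open 0.02 F [-0.  -0.  -4.3]
shift [-0.1 -0.2 -1.8] rv [-0.0014 -0.0668 -0.0013]
```

Emit:
{"op": "send_rows", "data": {"motion": [{"wx": 0,"wy": 0,"wz": 0,"x": 0,"y": 0,"z": -50,"claw": -1},{"wx": 0,"wy": 0.02,"wz": 0,"x": 0,"y": 0,"z": -70,"claw": -1},{"wx": 0,"wy": 0.05,"wz": 0,"x": 40,"y": 0,"z": -70,"claw": -1},{"wx": 0,"wy": 0.05,"wz": 0,"x": 40,"y": -60,"z": -70,"claw": -1},{"wx": 0,"wy": 0.05,"wz": 0,"x": 40,"y": -120,"z": -70,"claw": -1},{"wx": 0,"wy": 0.05,"wz": 0,"x": 40,"y": -120,"z": -70,"claw": -1}]}}

```text
time_s: 14.98
ee_pos: [0.4666, 0.2599, 0.2225]
tool_rot: [[-0.99, 0.085, -0.116], [0.084, 0.996, 0.008], [0.116, -0.002, -0.993]]
force: [0.5, 1.6, -3.4]
opening: 0.0202
```

```bash
python3 - <<'E'
from h import *
headw();headw("side");plan([.4452,-.0118,.13],-176.85);pegs("side");pegs("top")
E
```

```text
top n 246 slope x(world fwd rise) 0.0019 y -0.0359 face z 0.1561 tcp z 0.2225 rect (array([-64.3, -14.5]), array([30.9, 62.5]), 89.93)
side n 549 slope x(world fwd rise) 0.0103 y 0.0043 face z 0.1554 tcp z 0.2226 rect (array([-63.2,   4.5]), array([60.6, 61.6]), 89.94)
t 15.07 tcp [0.4668 0.2626 0.2224] yaw 175.26 tilt [-0.116  0.009] open 0.02 F [ 0.   0.2 -4.5]
shift [ -11.8 -275.1   91.9] rv [ 0.0071 -0.116  -0.1374]
side bl 107 [0.5773 0.3787 0.0815] above [4.9 7.5] step med 0.0762
br few
side fl 107 [0.4821 0.3868 0.0362] above [4.4 7. ] step med 0.0312
side fr 53 [0.4607 0.1198 0.0341] above [2.3 6.1] step med 0.0308
bl few
top br 85 [0.5557 0.1044 0.1001] above [25.  28.3] step med 0.076
fl few
top fr 74 [0.4598 0.1121 0.0361] above [3.8 7.4] step med 0.0314
```

Emit:
{"op": "send_rows", "data": {"motion": [{"wx": 0,"wy": 0,"wz": 0,"x": 0,"y": -60,"z": 0,"claw": -1},{"wx": 0,"wy": 0,"wz": 0,"x": 0,"y": -120,"z": 0,"claw": -1},{"wx": 0.01,"wy": 0,"wz": -0.08,"x": -0.5,"y": -180,"z": 0,"claw": -1},{"wx": 0.016,"wy": 0,"wz": -0.137,"x": -1,"y": -240,"z": 0,"claw": -1},{"wx": 0.016,"wy": 0,"wz": -0.137,"x": -1,"y": -275,"z": 0,"claw": -1},{"wx": 0.016,"wy": 0,"wz": -0.137,"x": -1,"y": -275,"z": 0,"claw": -1},{"wx": 0.016,"wy": 0,"wz": -0.137,"x": -6,"y": -275,"z": 45,"claw": -1},{"wx": 0.016,"wy": 0,"wz": -0.137,"x": -11.8,"y": -275,"z": 92,"claw": -1},{"wx": 0.016,"wy": 0,"wz": -0.137,"x": -11.8,"y": -275,"z": 92,"claw": -1},{"wx": 0.016,"wy": 0,"wz": -0.137,"x": -11.8,"y": -275,"z": 92,"claw": -1}]}}

```text
time_s: 16.42
ee_pos: [0.4465, -0.0103, 0.1312]
tool_rot: [[-0.992, -0.058, -0.114], [-0.057, 0.998, -0.008], [0.115, -0.001, -0.993]]
force: [0.3, 0.2, -3.4]
opening: 0.0201
```

```bash
python3 - <<'E'
from h import *
headw();headw("side");plan([.4452,-.0118,.071],-176.85)
E
```

```text
top n 113 slope x(world fwd rise) -0.1146 y 0.0163 face z 0.0676 tcp z 0.1312 rect (array([-89.2,   0.5]), array([12.3, 54.4]), 3.2)
side n 312 slope x(world fwd rise) 0.0095 y 0.0017 face z 0.064 tcp z 0.1315 rect (array([-63.9,   6.5]), array([61.2, 59.3]), 0.12)
t 16.52 tcp [ 0.4465 -0.0106  0.1315] yaw -176.71 tilt [-0.113 -0.008] open 0.0201 F [ 0.4 -0.7 -3.2]
shift [-5.5 -1.1 60.2] rv [-0.0017 -0.1137  0.0026]
```

Emit:
{"op": "send_rows", "data": {"motion": [{"wx": 0,"wy": 0.01,"wz": 0,"x": -3,"y": -1,"z": 35,"claw": -1},{"wx": 0,"wy": 0.01,"wz": 0,"x": -5,"y": -1,"z": 52,"claw": -1},{"wx": 0,"wy": 0.01,"wz": 0,"x": -5.5,"y": -1,"z": 57,"claw": -1},{"wx": 0,"wy": 0.01,"wz": 0,"x": -5.5,"y": -1,"z": 59.5,"claw": -1},{"wx": 0,"wy": 0.01,"wz": 0,"x": -5.5,"y": -1,"z": 60.5,"claw": -1},{"wx": 0,"wy": 0.01,"wz": 0,"x": -5.5,"y": -1,"z": 60.5,"claw": -1}]}}

```text
time_s: 17.27
ee_pos: [0.4454, -0.0118, 0.0712]
tool_rot: [[-0.991, -0.058, -0.122], [-0.057, 0.998, -0.009], [0.123, -0.002, -0.992]]
force: [0.2, 0.3, -3.5]
opening: 0.0198
```

```bash
python3 - <<'E'
from h import *
headw("side");plan([.4452,-.0118,.071],-176.85)
E
```

```text
side n 301 slope x(world fwd rise) -0.0057 y -0.0007 face z 0.0034 tcp z 0.0712 rect (array([-63.7,   6.3]), array([58.9, 61.8]), 89.85)
t 17.32 tcp [ 0.4454 -0.0117  0.0711] yaw -176.71 tilt [-0.122 -0.009] open 0.0203 F [ 0.   0.2 -4. ]
shift [ 0.2 -0.1  0.2] rv [-0.0019 -0.1229  0.0026]
```

Emit:
{"op": "send_rows", "data": {"motion": [{"wx": 0,"wy": 0,"wz": 0,"x": 0,"y": 0,"z": 0.8,"claw": -1},{"wx": 0,"wy": 0,"wz": 0,"x": 0,"y": 0,"z": 0.8,"claw": 0},{"wx": 0,"wy": 0,"wz": 0,"x": 0,"y": 0,"z": 0.8,"claw": 0},{"wx": 0,"wy": 0,"wz": 0,"x": 0,"y": 0,"z": -20,"claw": 0},{"wx": 0,"wy": -0.123,"wz": 0,"x": 0,"y": 0,"z": -40,"claw": 0},{"wx": 0,"wy": -0.123,"wz": 0,"x": 0,"y": 0,"z": -40,"claw": 0},{"wx": 0,"wy": -0.123,"wz": 0,"x": 0,"y": 0,"z": -40,"claw": 0}]}}

```text
time_s: 18.2
ee_pos: [0.4502, -0.0114, 0.1106]
tool_rot: [[-0.998, -0.057, -0.002], [-0.057, 0.998, -0.002], [0.002, -0.002, -1.0]]
force: [0.0, 1.2, -0.8]
opening: 0.0428
```

```bash
python3 - <<'E'
from h import *
d=grab("side","s6");W=cloud(d);P=W[(W[...,2]>.107)&(W[...,2]<.12)&(abs(W[...,1])<.06)&(W[...,0]>.46)&(W[...,0]<.56)]
print(rect(P),P.mean(0));P=W[(W[...,2]>.065)&(W[...,2]<.08)&(abs(W[...,1]+.01)<.04)&(W[...,0]>.29)&(W[...,0]<.42)];print(np.polyfit(P[:,0],P[:,1],1),P.mean(0))
plan([.4412,-.0118,.0735],-176.85)
E
```

```text
(array([500.8,  -4.5]), array([83.4, 65.1]), 2.76) [ 0.50721618 -0.00206556  0.11230042]
[ 0.06583655 -0.0345239 ] [ 0.36800121 -0.01029597  0.0713618 ]
t 18.25 tcp [ 0.4502 -0.0114  0.1103] yaw -176.7 tilt [-0.002 -0.002] open 0.0429 F [ 0.9 -0.3 -0.4]
shift [ 8.9  0.2 36.9] rv [-0.0016 -0.002   0.0027]
```

View pics/s6.png

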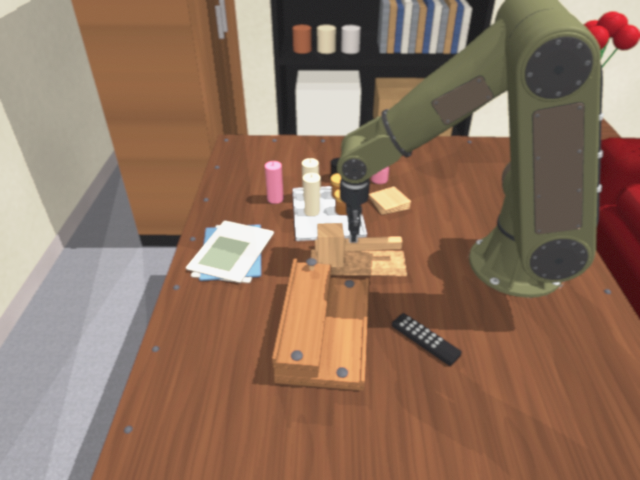

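Emit:
{"op": "send_rows", "data": {"motion": [{"wx": 0,"wy": -0.002,"wz": 0,"x": 5,"y": 0.2,"z": 20,"claw": 0},{"wx": 0,"wy": -0.002,"wz": 0,"x": 5,"y": 0.2,"z": 38,"claw": 0},{"wx": 0,"wy": -0.002,"wz": 0,"x": 5,"y": 0.2,"z": 38,"claw": 0},{"wx": 0,"wy": -0.002,"wz": 0,"x": 5,"y": 0.2,"z": 38,"claw": -1},{"wx": 0,"wy": -0.002,"wz": 0,"x": 5,"y": 0.2,"z": 38,"claw": -1},{"wx": 0,"wy": -0.002,"wz": 0,"x": 5,"y": 0.2,"z": 38,"claw": -1},{"wx": 0,"wy": -0.002,"wz": 0,"x": 5,"y": 0.2,"z": 20,"claw": -1},{"wx": 0,"wy": -0.002,"wz": 0,"x": 5,"y": 0.2,"z": -40,"claw": -1},{"wx": 0,"wy": -0.002,"wz": 0,"x": 5,"y": 0.2,"z": -90,"claw": -1},{"wx": 0,"wy": -0.002,"wz": 0,"x": 5,"y": 0.2,"z": -90,"claw": -1}], "squeeze": 120}}

```text
time_s: 19.5
ee_pos: [0.4465, -0.0114, 0.2036]
tool_rot: [[-0.998, -0.058, 0.006], [-0.058, 0.998, -0.002], [-0.006, -0.003, -1.0]]
force: [0.5, -0.3, -5.0]
opening: 0.0201
```

```bash
python3 - <<'E'
from h import *
headw();headw("side");
br=np.array([.5557,.1045]);g=br-.064*np.array([.997,-.08]);print(g)
plan([g[0]-.002,g[1],.2],175.4)
E
```

```text
top n 456 slope x(world fwd rise) -0.0064 y 0.0052 face z 0.1343 tcp z 0.2036 rect (array([-73.5,   1.2]), array([44.6, 55. ]), 1.82)
side n 299 slope x(world fwd rise) -0.0063 y 0.0052 face z 0.1303 tcp z 0.2011 rect (array([-63.7,   4.8]), array([62.1, 57.5]), 1.03)
[0.491892 0.10962 ]
t 19.6 tcp [ 0.4449 -0.0113  0.1997] yaw -176.7 tilt [-0.001 -0.002] open 0.0201 F [ 0.4  0.7 -4.9]
shift [-51.9 118.1  -0.5] rv [-0.0015 -0.0008  0.1379]
```

Emit:
{"op": "send_rows", "data": {"motion": [{"wx": 0,"wy": 0,"wz": 0.05,"x": -20,"y": 45,"z": -15,"claw": -1},{"wx": 0,"wy": 0,"wz": 0.1,"x": -40,"y": 95,"z": -15,"claw": -1},{"wx": 0,"wy": 0,"wz": 0.138,"x": -52,"y": 118,"z": -15,"claw": -1},{"wx": 0,"wy": 0,"wz": 0.138,"x": -52,"y": 118,"z": -15,"claw": -1},{"wx": 0,"wy": 0,"wz": 0.138,"x": -52,"y": 118,"z": -15,"claw": -1}]}}

```text
time_s: 20.23
ee_pos: [0.4894, 0.1091, 0.213]
tool_rot: [[-0.997, 0.08, -0.004], [0.08, 0.997, -0.002], [0.003, -0.002, -1.0]]
force: [0.1, -0.6, -4.3]
opening: 0.0201
```

```bash
python3 - <<'E'
from h import *
headw();headw("side");
plan([.49,.1096,.153],175.4)
E
```

```text
top n 240 slope x(world fwd rise) -0.0268 y -0.0094 face z 0.143 tcp z 0.213 rect (array([-82.7,   0.4]), array([56.3, 29. ]), 85.81)
side n 369 slope x(world fwd rise) -0.0122 y 0.012 face z 0.1426 tcp z 0.2134 rect (array([-63.2,   5. ]), array([62.3, 58.1]), 1.75)
t 20.32 tcp [0.4897 0.1088 0.2138] yaw 175.36 tilt [-0.002 -0.002] open 0.02 F [ 0.2 -0.3 -4.6]
shift [-0.4  0.9 60.7] rv [-0.002  -0.002  -0.0007]
```

Emit:
{"op": "send_rows", "data": {"motion": [{"wx": 0,"wy": 0,"wz": 0,"x": 0,"y": 0.9,"z": 24,"claw": -1},{"wx": 0,"wy": 0,"wz": 0,"x": 0,"y": 0.9,"z": 49,"claw": -1},{"wx": 0,"wy": 0,"wz": 0,"x": 0,"y": 0.9,"z": 49,"claw": -1},{"wx": 0,"wy": 0,"wz": 0,"x": 0,"y": 0.9,"z": 18,"claw": -1},{"wx": 0,"wy": 0,"wz": 0,"x": 0,"y": 0.9,"z": 18,"claw": -1},{"wx": 0,"wy": 0,"wz": 0,"x": 0,"y": 0.9,"z": 40,"claw": -1},{"wx": 0,"wy": 0,"wz": 0,"x": 0,"y": 0.9,"z": 57.5,"claw": -1},{"wx": 0,"wy": 0,"wz": 0,"x": 0,"y": 0.9,"z": 59,"claw": -1},{"wx": 0,"wy": 0,"wz": 0,"x": 0,"y": 0.9,"z": 59,"claw": -1}]}}

```text
time_s: 21.45
ee_pos: [0.4894, 0.1095, 0.1548]
tool_rot: [[-0.997, 0.081, -0.003], [0.081, 0.997, -0.002], [0.003, -0.002, -1.0]]
force: [-0.2, -0.5, -3.9]
opening: 0.0199
```

Emit:
{"op": "send_rows", "data": {"motion": [{"wx": 0,"wy": 0,"wz": 0,"x": 0,"y": 0,"z": -30,"claw": -1},{"wx": 0,"wy": 0,"wz": 0,"x": 0,"y": 0,"z": -30,"claw": -1},{"wx": 0,"wy": 0,"wz": 0,"x": 0,"y": 0,"z": -14,"claw": -1},{"wx": 0,"wy": 0,"wz": 0,"x": 0,"y": 0,"z": 1,"claw": -1},{"wx": 0,"wy": 0,"wz": 0,"x": 0,"y": 0,"z": 2,"claw": -1},{"wx": 0,"wy": 0,"wz": 0,"x": 0,"y": 0,"z": 2,"claw": -1}]}}

```text
time_s: 22.2
ee_pos: [0.4892, 0.1094, 0.1516]
tool_rot: [[-0.997, 0.081, -0.004], [0.081, 0.997, -0.002], [0.004, -0.002, -1.0]]
force: [1.2, 0.0, -2.8]
opening: 0.0202
```

```bash
python3 - <<'E'
from h import *
headw();headw("side");
plan([.49,.1096,.153],175.4)
E
```

```text
top n 207 slope x(world fwd rise) 0.0138 y 0.0057 face z 0.0831 tcp z 0.1516 rect (array([-82.6,   0.7]), array([55.5, 28.4]), 83.98)
side n 380 slope x(world fwd rise) 0.0031 y 0.0163 face z 0.0826 tcp z 0.1517 rect (array([-63. ,   5.3]), array([57.8, 60.1]), 89.94)
t 22.3 tcp [0.489  0.1094 0.1519] yaw 175.35 tilt [-0.005 -0.002] open 0.02 F [-0.7  0.  -2.8]
shift [-1.   0.2 -1.1] rv [-0.0024 -0.0043 -0.0009]
```

Emit:
{"op": "send_rows", "data": {"motion": [{"wx": 0,"wy": 0,"wz": 0,"x": 0,"y": 0,"z": -45,"claw": -1},{"wx": 0,"wy": 0,"wz": 0,"x": 30,"y": 0,"z": -65,"claw": -1},{"wx": 0,"wy": 0,"wz": 0,"x": 80,"y": -40,"z": -65,"claw": -1},{"wx": 0,"wy": 0,"wz": 0,"x": 80,"y": -80,"z": -65,"claw": -1},{"wx": 0,"wy": 0,"wz": 0,"x": 80,"y": -80,"z": -65,"claw": -1}]}}

```text
time_s: 22.92
ee_pos: [0.4023, 0.0348, 0.2172]
tool_rot: [[-0.996, 0.084, -0.005], [0.084, 0.996, -0.002], [0.005, -0.003, -1.0]]
force: [-0.6, -0.1, -4.6]
opening: 0.02
```

```bash
python3 - <<'E'
from h import *
headw("side");headw();
pegs("side");pegs("top");grab("side","s7");grab("top","t7")
plan([.4452,-.0118,.13],-176.85)
E
```

```text
side n 341 slope x(world fwd rise) 0.0189 y 0.0138 face z 0.1478 tcp z 0.2172 rect (array([-62.6,   5. ]), array([60.9, 60.9]), 1.25)
top n 550 slope x(world fwd rise) 0.0029 y 0.0101 face z 0.1484 tcp z 0.2172 rect (array([-69.6,  -0.1]), array([55.3, 52.7]), 89.72)
side bl 108 [0.5774 0.3784 0.0811] above [4.3 7.5] step med 0.0761
side br 76 [0.5549 0.1084 0.0801] above [3.2 6.2] step med 0.0758
side fl 106 [0.4825 0.3864 0.0359] above [4.1 7. ] step med 0.0312
side fr 69 [0.4593 0.1179 0.0356] above [4.1 6.3] step med 0.0307
top bl 82 [0.5776 0.3729 0.0808] above [4.1 6.9] step med 0.0761
top br 77 [0.555  0.1044 0.0813] above [4.1 8. ] step med 0.0761
top fl 76 [0.4822 0.3805 0.0358] above [3.9 7.7] step med 0.031
top fr 61 [0.4612 0.1123 0.0365] above [4.2 7.9] step med 0.0311
t 23.23 tcp [0.4031 0.0369 0.2171] yaw 175.4 tilt [-0.005 -0.002] open 0.0198 F [-0.2  1.1 -3. ]
shift [-46.3 -44.9  87. ] rv [-0.0021 -0.0052 -0.1352]
```

View pics/s7.png

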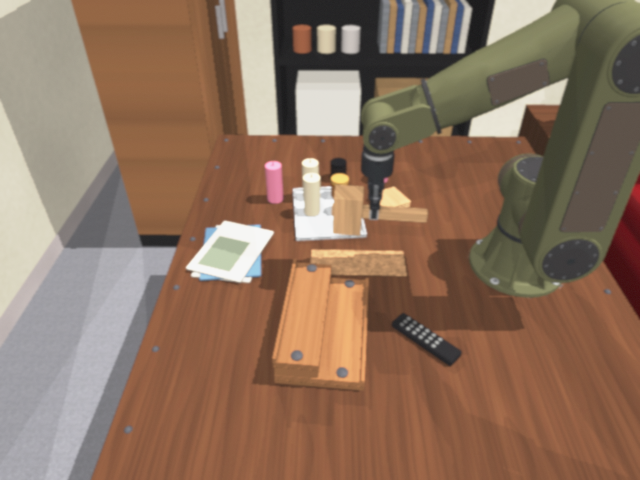

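View pics/t7.png

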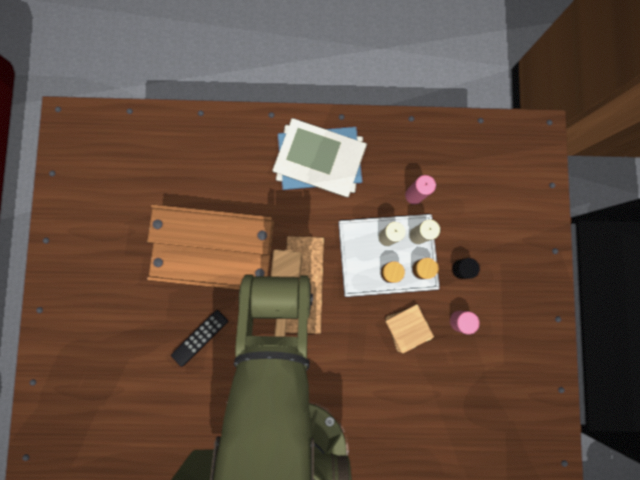

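Emit:
{"op": "send_rows", "data": {"motion": [{"wx": 0,"wy": 0.01,"wz": -0.06,"x": -25,"y": -25,"z": 0,"claw": -1},{"wx": 0,"wy": 0.01,"wz": -0.135,"x": -46,"y": -45,"z": 0,"claw": -1},{"wx": 0,"wy": 0.01,"wz": -0.135,"x": -46,"y": -45,"z": 30,"claw": -1},{"wx": 0,"wy": 0.01,"wz": -0.135,"x": -46,"y": -45,"z": 87,"claw": -1},{"wx": 0,"wy": 0.01,"wz": -0.135,"x": -46,"y": -45,"z": 118,"claw": -1},{"wx": 0,"wy": 0.01,"wz": -0.135,"x": -46,"y": -45,"z": 132,"claw": -1},{"wx": 0,"wy": 0.01,"wz": -0.135,"x": -46,"y": -45,"z": 138,"claw": -1},{"wx": 0,"wy": 0.01,"wz": -0.135,"x": -46,"y": -45,"z": 138,"claw": -1}]}}

```text
time_s: 24.22
ee_pos: [0.4451, -0.0119, 0.0796]
tool_rot: [[-0.998, -0.055, -0.014], [-0.055, 0.998, -0.002], [0.014, -0.001, -1.0]]
force: [0.5, -0.9, -2.9]
opening: 0.02
```

```bash
python3 - <<'E'
from h import *
headw("side");headw();
plan([.4452,-.0118,.073],-176.85)
E
```

```text
side n 285 slope x(world fwd rise) 0.0047 y 0.0053 face z 0.0096 tcp z 0.0796 rect (array([-62.9,   5.2]), array([60., 61.]), 1.85)
top n 307 slope x(world fwd rise) 0.0113 y -0.003 face z 0.0105 tcp z 0.0799 rect (array([-75.2,  -0.2]), array([40. , 54.5]), 1.73)
t 24.32 tcp [ 0.4452 -0.0119  0.08  ] yaw -176.86 tilt [-0.013 -0.002] open 0.0199 F [-0.4  0.8 -4.9]
shift [-0.1  0.1  7. ] rv [-0.0013 -0.0136 -0.0001]
```

Close to the mat: lower about 6 mm, release gently, and rise.

Emit:
{"op": "send_rows", "data": {"motion": [{"wx": 0,"wy": 0.005,"wz": 0,"x": 0,"y": 0,"z": 4,"claw": -1},{"wx": 0,"wy": 0.005,"wz": 0,"x": 0,"y": 0,"z": 6,"claw": -1},{"wx": 0,"wy": 0.005,"wz": 0,"x": 0,"y": 0,"z": 6.8,"claw": -1},{"wx": 0,"wy": 0.005,"wz": 0,"x": 0,"y": 0,"z": 6.8,"claw": 0},{"wx": 0,"wy": 0.005,"wz": 0,"x": 0,"y": 0,"z": 6.8,"claw": 0},{"wx": 0,"wy": 0.005,"wz": 0,"x": 0,"y": 0,"z": -10,"claw": 0},{"wx": 0,"wy": 0,"wz": 0,"x": 0,"y": 0,"z": -60,"claw": 0.5},{"wx": 0,"wy": 0,"wz": 0,"x": 0,"y": 0,"z": -120,"claw": 0.5},{"wx": 0,"wy": 0,"wz": 0,"x": 0,"y": 0,"z": -170,"claw": 0.7},{"wx": 0,"wy": 0,"wz": 0,"x": 0,"y": 0,"z": -170,"claw": 0.7}]}}

```text
time_s: 25.58
ee_pos: [0.4487, -0.0117, 0.2537]
tool_rot: [[-0.998, -0.055, -0.006], [-0.055, 0.998, -0.003], [0.006, -0.002, -1.0]]
force: [-0.4, 0.2, -0.3]
opening: 0.0726
```

```bash
python3 - <<'E'
from h import *
d=grab("top","t8");W=cloud(d);Z=W[...,2];hsv=cv2.cvtColor(d["image"],cv2.COLOR_BGR2HSV)
for n,x,y,z in(("t",.5714,-.311,.134),("t",.5644,-.2267,.134),("s",.480,-.3225,.072),("s",.469,-.236,.072)):
    m=(np.hypot(W[...,0]-x,W[...,1]-y)<.045)&(abs(Z-z)<.006)
    P=W[m];(c,r)=cv2.minEnclosingCircle((P[:,:2]*1000).astype(np.float32));print(n,len(P),P.mean(0).round(4),np.round(c,1),round(r,1))
m=(np.abs(W[...,0]-.51)<.06)&(abs(W[...,1]+.008)<.06)&(Z>.106)&(Z<.12);P=W[m];print("head",rect(P),P[:,2].mean())
grab("side","s8")
plan([.5644,-.2267,.3],-176.85)
E
```

```text
t 308 [ 0.5726 -0.3124  0.1334] [ 572.9 -313.1] 25.2
t 314 [ 0.5656 -0.2278  0.1331] [ 566.  -228.1] 25.1
s 363 [ 0.4801 -0.3222  0.0716] [ 480.4 -323.2] 28.0
s 363 [ 0.4687 -0.2363  0.0714] [ 468.7 -237.2] 28.1
head (array([531.2,  -6.3]), array([25.7, 57.5]), 1.13) 0.11285724491081588
t 25.68 tcp [ 0.4475 -0.0116  0.2499] yaw -176.86 tilt [-0.013 -0.002] open 0.0725 F [-0.2 -0.2 -0.4]
shift [-104.3 -221.3  -51.2] rv [-0.0014 -0.013  -0.0001]
```

View pics/s8.png

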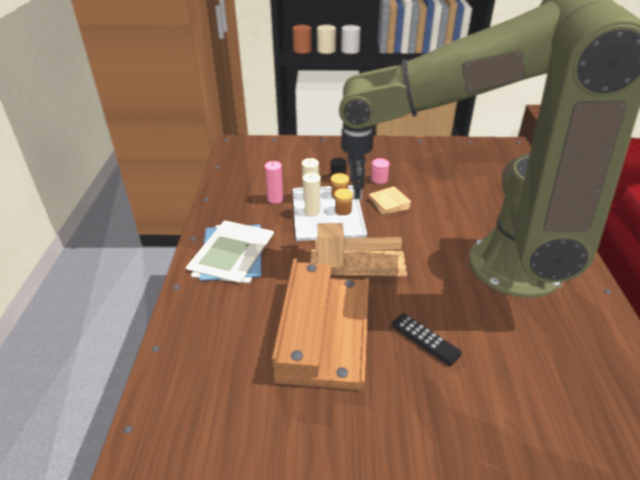

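View pics/t8.png

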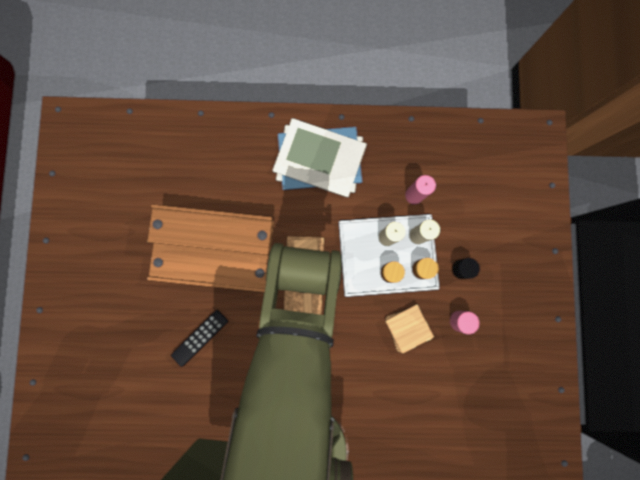

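Emit:
{"op": "send_rows", "data": {"motion": [{"wx": 0,"wy": -0.013,"wz": 0,"x": -28,"y": -55,"z": 0,"claw": 0.7},{"wx": 0,"wy": -0.013,"wz": 0,"x": -55,"y": -110,"z": 0,"claw": 0.7},{"wx": 0,"wy": -0.013,"wz": 0,"x": -80,"y": -165,"z": 0,"claw": 0.7},{"wx": 0,"wy": -0.013,"wz": 0,"x": -106,"y": -222.5,"z": 10,"claw": 0.7},{"wx": 0,"wy": -0.013,"wz": 0,"x": -106,"y": -222.5,"z": 40,"claw": 0.7},{"wx": 0,"wy": -0.013,"wz": 0,"x": -106,"y": -222.5,"z": 40,"claw": 0.7},{"wx": 0,"wy": -0.013,"wz": 0,"x": -106,"y": -222.5,"z": 40,"claw": 0.7}], "squeeze": 50}}

```text
time_s: 26.55
ee_pos: [0.565, -0.2275, 0.2093]
tool_rot: [[-0.998, -0.055, 0.0], [-0.055, 0.998, -0.001], [-0.0, -0.001, -1.0]]
force: [0.4, 0.5, 1.2]
opening: 0.0721
```

```bash
python3 - <<'E'
from h import *
plan([.566,-.228,.110],-176.85);d=grab("wrist","w9")
W=cloud(d);Z=W[...,2];m=(abs(Z-.134)<.006)&(W[...,0]<.62);n,l,s,c=cv2.connectedComponentsWithStats(m.astype(np.uint8))
for i in range(1,n):
    if s[i,4]>150: P=W[l==i];print(s[i,4],rect(P),P.mean(0).round(4))
E
```

```text
t 26.55 tcp [ 0.565  -0.2275  0.2093] yaw -176.82 tilt [ 0.    -0.001] open 0.0721 F [0.4 0.5 1.2]
shift [-1.  -0.4 99.3] rv [-0.0014  0.      0.0005]
5240 (array([ 564.2, -228.6]), array([48.8, 49.4]), 51.05) [ 0.5629 -0.2285  0.1346]
5351 (array([ 571.3, -312.9]), array([49.7, 49.1]), 59.91) [ 0.5697 -0.3119  0.1345]
```

View pics/w9.png

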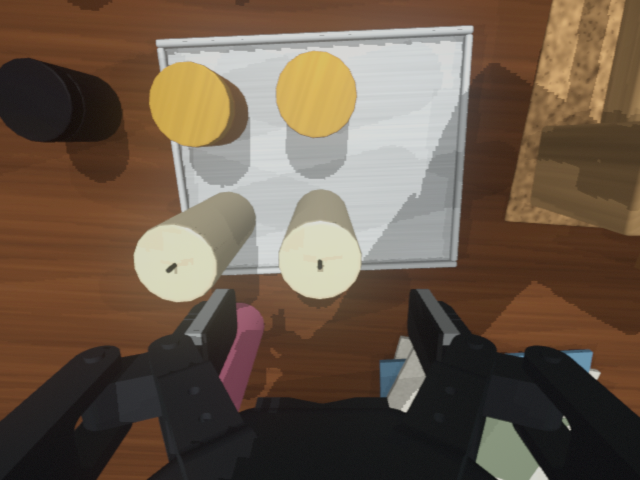

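The wrist view puts both talls within 2 mm of the top view's positions: the near one at (320,262), the other at (175,262). I'll go down on tall A.

Emit:
{"op": "send_rows", "data": {"motion": [{"wx": 0,"wy": 0,"wz": 0,"x": 0,"y": -1,"z": 45,"claw": 0.7},{"wx": 0,"wy": 0,"wz": 0,"x": 0,"y": -1,"z": 85,"claw": 0.7},{"wx": 0,"wy": 0,"wz": 0,"x": 0,"y": -1,"z": 99,"claw": 0.7},{"wx": 0,"wy": 0,"wz": 0,"x": 0,"y": -1,"z": 99,"claw": 0.2},{"wx": 0,"wy": 0,"wz": 0,"x": 0,"y": -1,"z": 99,"claw": -0.2},{"wx": 0,"wy": 0,"wz": 0,"x": 0,"y": -1,"z": 99,"claw": -0.3},{"wx": 0,"wy": 0,"wz": 0,"x": 0,"y": -1,"z": 99,"claw": -0.3},{"wx": 0,"wy": 0,"wz": 0,"x": 0,"y": -1,"z": 80,"claw": -0.3},{"wx": 0,"wy": 0,"wz": 0,"x": 0,"y": -1,"z": 30,"claw": -0.3}]}}

```text
time_s: 27.72
ee_pos: [0.5644, -0.2282, 0.1797]
tool_rot: [[-0.998, -0.056, -0.003], [-0.056, 0.998, -0.0], [0.003, 0.0, -1.0]]
force: [0.9, -0.4, -1.2]
opening: 0.049
```

```bash
python3 - <<'E'
from h import *
plan([.5733,.2937,.29],175.4);grab("wrist","w10");print(robot.observe()["qpos"].round(2))
E
```

```text
t 27.73 tcp [ 0.5644 -0.2282  0.1797] yaw -176.81 tilt [-0.003 -0.   ] open 0.049 F [ 0.9 -0.4 -1.2]
shift [ -37.6  520.6 -110.4] rv [-1.000e-04 -2.700e-03  1.359e-01]
[-0.44  0.49  1.42 -0.    1.22 -2.07]
```

View pics/w10.png

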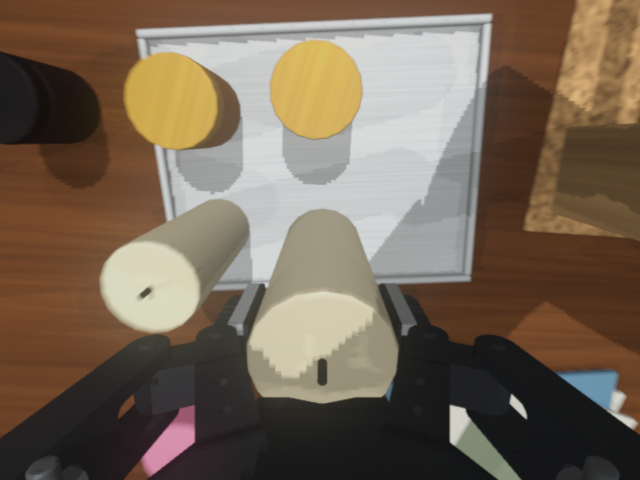

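Emit:
{"op": "send_rows", "data": {"motion": [{"wx": 0,"wy": 0,"wz": 0,"x": 0,"y": 0,"z": -50,"claw": -0.3},{"wx": 0,"wy": 0,"wz": 0,"x": -3,"y": 40,"z": -80,"claw": -0.3},{"wx": 0,"wy": 0,"wz": 0.02,"x": -7,"y": 95,"z": -80,"claw": -0.3},{"wx": 0,"wy": 0,"wz": 0.04,"x": -11,"y": 150,"z": -80,"claw": -0.3},{"wx": 0,"wy": 0,"wz": 0.06,"x": -15,"y": 205,"z": -80,"claw": -0.3},{"wx": 0,"wy": 0,"wz": 0.08,"x": -19,"y": 260,"z": -80,"claw": -0.3},{"wx": 0,"wy": 0,"wz": 0.1,"x": -23,"y": 315,"z": -80,"claw": -0.3},{"wx": 0,"wy": 0,"wz": 0.12,"x": -27,"y": 370,"z": -80,"claw": -0.3},{"wx": 0,"wy": 0,"wz": 0.136,"x": -31,"y": 425,"z": -80,"claw": -0.3},{"wx": 0,"wy": 0,"wz": 0.136,"x": -34,"y": 470,"z": -80,"claw": -0.3}]}}

```text
time_s: 29.02
ee_pos: [0.5734, 0.2444, 0.2676]
tool_rot: [[-0.997, 0.08, 0.009], [0.08, 0.997, -0.005], [-0.01, -0.004, -1.0]]
force: [1.3, -0.2, -2.9]
opening: 0.0493
```

```bash
python3 - <<'E'
from h import *
plan([.5733,.2937,.20],175.4)
E
```

```text
t 29.02 tcp [0.5734 0.2444 0.2676] yaw 175.43 tilt [ 0.009 -0.005] open 0.0493 F [ 1.3 -0.2 -2.9]
shift [ 4.7 49.4 67.3] rv [-0.0042  0.0096  0.0005]
```

Emit:
{"op": "send_rows", "data": {"motion": [{"wx": 0,"wy": 0.008,"wz": 0,"x": 3,"y": 49.4,"z": 10,"claw": -0.3},{"wx": -0.004,"wy": 0.0096,"wz": 0,"x": 4.7,"y": 49.4,"z": 40,"claw": -0.3},{"wx": -0.004,"wy": 0.0096,"wz": 0,"x": 4.7,"y": 49.4,"z": 67,"claw": -0.3},{"wx": -0.004,"wy": 0.0096,"wz": 0,"x": 4.7,"y": 49.4,"z": 67,"claw": -0.3},{"wx": -0.004,"wy": 0.0096,"wz": 0,"x": 4.7,"y": 49.4,"z": 67,"claw": -0.3}]}}

```text
time_s: 29.65
ee_pos: [0.5738, 0.2938, 0.2023]
tool_rot: [[-0.997, 0.08, 0.002], [0.08, 0.997, 0.001], [-0.002, 0.001, -1.0]]
force: [0.0, 1.0, -1.5]
opening: 0.0494
```

```bash
cat >> h.py <<'E'
def held(cam="side"):
    p=np.array(robot.observe()["ee_pos"]);d=grab(cam);W=cloud(d);hsv=cv2.cvtColor(d["image"],cv2.COLOR_BGR2HSV)
    m=(np.hypot(W[...,0]-p[0],W[...,1]-p[1])<.035)&(W[...,2]<p[2]-.02)&(hsv[...,1]<90)&(hsv[...,2]>110)
    P=W[m];print(cam,len(P),"z",P[:,2].min().round(4),np.percentile(P[:,2],2).round(4),P[:,2].max().round(4))
    for a in np.arange(P[:,2].min(),P[:,2].max(),.02):
        q=P[abs(P[:,2]-a)<.006]
        if len(q): print("  z",a.round(3),"x",(q[:,0].min()*500+q[:,0].max()*500).round(1),"w",((q[:,0].max()-q[:,0].min())*1000).round(1),"ymax",q[:,1].max().round(4))
    return d
E
python3 - <<'E'
from h import *
plan([.5733,.2937,.181],175.4)
d=held();cv2.imwrite("pics/s11.png",d["image"])
E
```

```text
t 29.65 tcp [0.5738 0.2938 0.2023] yaw 175.42 tilt [0.002 0.001] open 0.0494 F [ 0.   1.  -1.5]
shift [ 0.5 -0.1 21.3] rv [0.0009 0.0019 0.0003]
side 604 z 0.0731 0.0963 0.1821
  z 0.073 x 581.4 w 37.0 ymax 0.3027
  z 0.093 x 574.1 w 41.5 ymax 0.3195
  z 0.113 x 570.8 w 47.4 ymax 0.3221
  z 0.133 x 571.2 w 49.0 ymax 0.3218
  z 0.153 x 571.8 w 46.7 ymax 0.3226
  z 0.173 x 571.2 w 46.0 ymax 0.322
```

View pics/s11.png

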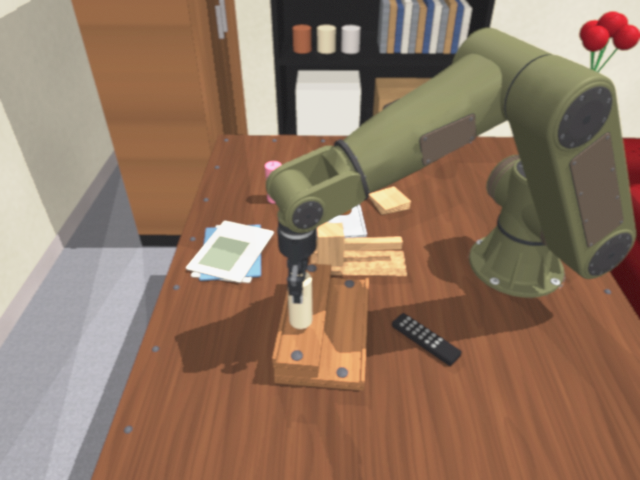

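Emit:
{"op": "send_rows", "data": {"motion": [{"wx": 0,"wy": 0.002,"wz": 0,"x": 0.5,"y": 0,"z": 10,"claw": -0.3},{"wx": 0,"wy": 0.002,"wz": 0,"x": 0.5,"y": 0,"z": 16,"claw": -0.3},{"wx": 0,"wy": 0.002,"wz": 0,"x": 0.5,"y": 0,"z": 18.5,"claw": -0.3},{"wx": 0,"wy": 0.002,"wz": 0,"x": 0.5,"y": 0,"z": 20,"claw": -0.3},{"wx": 0,"wy": 0.002,"wz": 0,"x": 0.5,"y": 0,"z": 21,"claw": -0.3},{"wx": 0,"wy": 0.002,"wz": 0,"x": 0.5,"y": 0,"z": 21,"claw": -0.3}]}}

```text
time_s: 30.45
ee_pos: [0.5737, 0.2937, 0.1837]
tool_rot: [[-0.997, 0.08, 0.002], [0.08, 0.997, 0.001], [-0.002, 0.002, -1.0]]
force: [-7.1, -4.9, 14.8]
opening: 0.0487
```

```bash
python3 - <<'E'
from h import *
plan([.5733,.2937,.181],175.4)
held()
E
```

```text
t 30.45 tcp [0.5737 0.2937 0.1837] yaw 175.41 tilt [0.002 0.001] open 0.0487 F [-7.1 -4.9 14.8]
shift [ 0.4 -0.1  2.7] rv [0.0015 0.0021 0.0003]
side 598 z 0.074 0.0777 0.1637
  z 0.074 x 575.3 w 43.5 ymax 0.3197
  z 0.094 x 571.0 w 47.8 ymax 0.3219
  z 0.114 x 570.7 w 47.6 ymax 0.3219
  z 0.134 x 570.1 w 46.7 ymax 0.3215
  z 0.154 x 570.7 w 48.4 ymax 0.3213
```

Emit:
{"op": "send_rows", "data": {"motion": [{"wx": 0,"wy": 0,"wz": 0,"x": 0,"y": 0,"z": 0.5,"claw": -0.3},{"wx": 0,"wy": 0,"wz": 0,"x": 0,"y": 0,"z": 0,"claw": 0.3},{"wx": 0,"wy": 0,"wz": 0,"x": 0,"y": 0,"z": 0,"claw": 0.6},{"wx": 0,"wy": 0,"wz": 0,"x": 0,"y": 0,"z": 0,"claw": 0.6},{"wx": 0,"wy": 0,"wz": 0,"x": 0,"y": 0,"z": -25,"claw": 0.6},{"wx": 0,"wy": 0,"wz": 0,"x": 0,"y": 0,"z": -70,"claw": 0.6},{"wx": 0,"wy": 0,"wz": 0,"x": 0,"y": 0,"z": -100,"claw": 0.7},{"wx": 0,"wy": 0,"wz": 0,"x": 0,"y": -50,"z": -100,"claw": 0.7},{"wx": 0,"wy": 0,"wz": 0,"x": 0,"y": -110,"z": -100,"claw": 0.7},{"wx": 0,"wy": 0,"wz": 0,"x": 0,"y": -170,"z": -100,"claw": 0.7}]}}

```text
time_s: 31.75
ee_pos: [0.5594, 0.1226, 0.2835]
tool_rot: [[-0.997, 0.079, 0.002], [0.079, 0.997, 0.001], [-0.002, 0.002, -1.0]]
force: [0.4, -0.3, 0.1]
opening: 0.0724
```

```bash
python3 - <<'E'
from h import *
plan([.5715,-.313,.22],-176.85)
d=grab("side","s12");W=cloud(d);m=(abs(W[...,2]-.205)<.006)&(np.hypot(W[...,0]-.573,W[...,1]-.294)<.05);P=W[m];print(len(P),rect(P),P.mean(0))
E
```

```text
t 31.75 tcp [0.5594 0.1226 0.2835] yaw 175.44 tilt [0.002 0.001] open 0.0724 F [ 0.4 -0.3  0.1]
shift [ -46.5 -433.3   62.9] rv [ 0.0014  0.0024 -0.1345]
342 (array([571.3, 297.4]), array([48.4, 48.1]), 58.54) [0.57151305 0.29868058 0.20366   ]
```

View pics/s12.png

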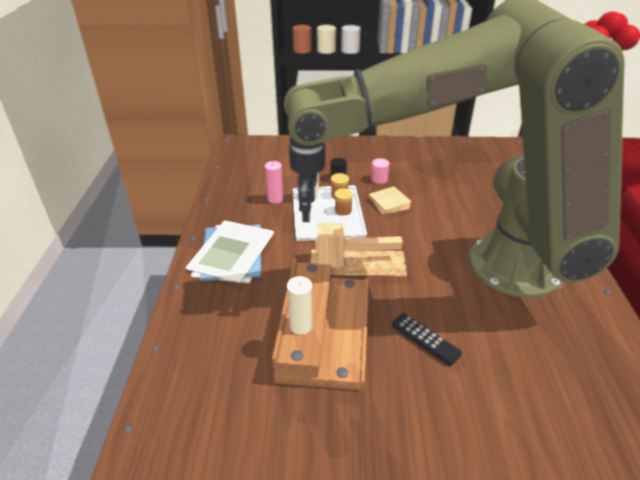

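Tall A stands upright on the back step at (0.572, 0.297), with its top at 0.204. Going for tall B, travelling at about 0.26 m so I clear everything.

Emit:
{"op": "send_rows", "data": {"motion": [{"wx": 0,"wy": 0.002,"wz": 0,"x": -6,"y": -60,"z": 10,"claw": 0.7},{"wx": 0,"wy": 0.002,"wz": -0.02,"x": -12,"y": -120,"z": 20,"claw": 0.7},{"wx": 0,"wy": 0.002,"wz": -0.04,"x": -19,"y": -180,"z": 30,"claw": 0.7},{"wx": 0,"wy": 0.002,"wz": -0.07,"x": -25,"y": -240,"z": 40,"claw": 0.7},{"wx": 0,"wy": 0.002,"wz": -0.1,"x": -31,"y": -300,"z": 50,"claw": 0.7},{"wx": 0,"wy": 0.002,"wz": -0.134,"x": -38,"y": -360,"z": 60,"claw": 0.7},{"wx": 0,"wy": 0.002,"wz": -0.134,"x": -44,"y": -415,"z": 63,"claw": 0.7},{"wx": 0,"wy": 0.002,"wz": -0.134,"x": -46.5,"y": -433,"z": 63,"claw": 0.7},{"wx": 0,"wy": 0.002,"wz": -0.134,"x": -46.5,"y": -433,"z": 63,"claw": 0.7},{"wx": 0,"wy": 0.002,"wz": -0.134,"x": -46.5,"y": -433,"z": 63,"claw": 0.7}]}}

```text
time_s: 33.05
ee_pos: [0.5701, -0.3171, 0.221]
tool_rot: [[-0.999, -0.052, 0.0], [-0.052, 0.999, -0.0], [-0.0, -0.0, -1.0]]
force: [-0.1, 0.1, -0.3]
opening: 0.0727
```

```bash
python3 - <<'E'
from h import *
plan([.5715,-.313,.110],-176.85);d=grab("wrist","w13")
W=cloud(d);Z=W[...,2];m=((abs(Z-.134)<.006)|(abs(Z-.072)<.005))&(W[...,0]<.62);n,l,s,c=cv2.connectedComponentsWithStats(m.astype(np.uint8))
for i in range(1,n):
    if s[i,4]>150: P=W[l==i];print(s[i,4],rect(P),P.mean(0).round(4))
E
```

```text
t 33.05 tcp [ 0.5701 -0.3171  0.221 ] yaw -177.02 tilt [ 0. -0.] open 0.0727 F [-0.1  0.1 -0.3]
shift [ -1.6   4.1 111. ] rv [-0.0002  0.0005 -0.003 ]
5136 (array([ 467.9, -237.2]), array([54.8, 55.3]), 69.87) [ 0.4675 -0.2377  0.0727]
1622 (array([ 482.2, -433.8]), array([49.6, 53.8]), 71.41) [ 0.4819 -0.4347  0.0675]
4925 (array([ 479.1, -323. ]), array([54.8, 55.1]), 0.9) [ 0.4785 -0.3231  0.0728]
4714 (array([ 571.1, -313.4]), array([49.1, 48.8]), 40.5) [ 0.5699 -0.3135  0.1346]
```

View pics/w13.png

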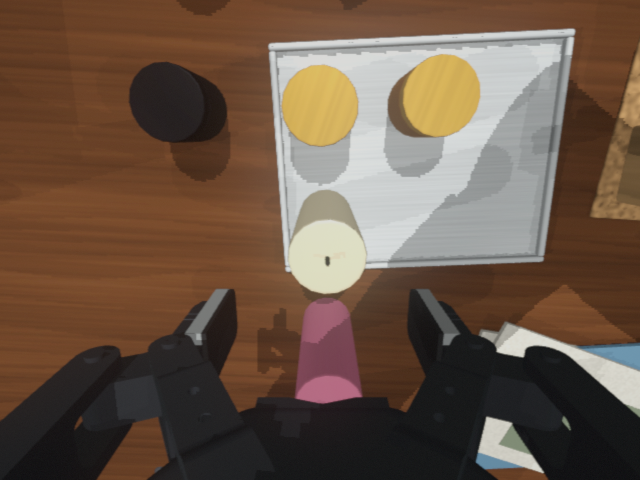

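Emit:
{"op": "send_rows", "data": {"motion": [{"wx": 0,"wy": 0,"wz": 0,"x": -1,"y": 4,"z": 45,"claw": 0.7},{"wx": 0,"wy": 0,"wz": 0,"x": -1,"y": 4,"z": 90,"claw": 0.7},{"wx": 0,"wy": 0,"wz": 0,"x": -1,"y": 4,"z": 111,"claw": 0.7},{"wx": 0,"wy": 0,"wz": 0,"x": -1,"y": 4,"z": 111,"claw": 0.2},{"wx": 0,"wy": 0,"wz": 0,"x": -1,"y": 4,"z": 111,"claw": -0.2},{"wx": 0,"wy": 0,"wz": 0,"x": -1,"y": 4,"z": 111,"claw": -0.3},{"wx": 0,"wy": 0,"wz": 0,"x": -1,"y": 4,"z": 111,"claw": -0.3},{"wx": 0,"wy": 0,"wz": 0,"x": -1,"y": 4,"z": 90,"claw": -0.3},{"wx": 0,"wy": 0,"wz": 0,"x": -1,"y": 4,"z": 30,"claw": -0.3},{"wx": 0,"wy": 0,"wz": 0,"x": -1,"y": 4,"z": -40,"claw": -0.3}]}}

```text
time_s: 34.35
ee_pos: [0.5706, -0.3128, 0.2553]
tool_rot: [[-0.999, -0.052, -0.0], [-0.052, 0.999, 0.0], [0.0, 0.0, -1.0]]
force: [0.4, -0.6, -1.6]
opening: 0.0493
```

```bash
python3 - <<'E'
from h import *
plan([.5655,.1841,.26],175.4)
E
```

```text
t 34.35 tcp [ 0.5706 -0.3128  0.2553] yaw -177.01 tilt [-0.  0.] open 0.0493 F [ 0.4 -0.6 -1.6]
shift [-20.9 496.5  -4.6] rv [ 1.000e-04 -0.000e+00  1.325e-01]
```

Emit:
{"op": "send_rows", "data": {"motion": [{"wx": 0,"wy": 0,"wz": 0,"x": -2,"y": 50,"z": -5,"claw": -0.3},{"wx": 0,"wy": 0,"wz": 0.02,"x": -4,"y": 105,"z": -5,"claw": -0.3},{"wx": 0,"wy": 0,"wz": 0.04,"x": -7,"y": 160,"z": -5,"claw": -0.3},{"wx": 0,"wy": 0,"wz": 0.06,"x": -9,"y": 215,"z": -5,"claw": -0.3},{"wx": 0,"wy": 0,"wz": 0.08,"x": -11,"y": 270,"z": -5,"claw": -0.3},{"wx": 0,"wy": 0,"wz": 0.1,"x": -14,"y": 325,"z": -5,"claw": -0.3},{"wx": 0,"wy": 0,"wz": 0.12,"x": -16,"y": 380,"z": -5,"claw": -0.3},{"wx": 0,"wy": 0,"wz": 0.132,"x": -18,"y": 435,"z": -5,"claw": -0.3},{"wx": 0,"wy": 0,"wz": 0.132,"x": -20,"y": 480,"z": -5,"claw": -0.3},{"wx": 0,"wy": 0,"wz": 0.132,"x": -21,"y": 496.5,"z": -5,"claw": -0.3}]}}

```text
time_s: 35.6
ee_pos: [0.5652, 0.1863, 0.2606]
tool_rot: [[-0.997, 0.077, 0.0], [0.077, 0.997, 0.0], [-0.0, 0.0, -1.0]]
force: [-0.6, -0.5, -2.1]
opening: 0.0489
```

Emit:
{"op": "send_rows", "data": {"motion": [{"wx": 0,"wy": 0,"wz": 0,"x": 0,"y": 0,"z": 0,"claw": -0.3},{"wx": 0,"wy": 0,"wz": 0,"x": 0,"y": 0,"z": 0,"claw": -0.3}]}}

```text
time_s: 35.85
ee_pos: [0.5654, 0.1852, 0.2607]
tool_rot: [[-0.997, 0.078, 0.0], [0.078, 0.997, 0.0], [-0.0, 0.0, -1.0]]
force: [1.0, 0.0, -1.5]
opening: 0.0489
```

```bash
python3 - <<'E'
from h import *
plan([.5655,.1841,.184],175.4);held()
E
```

```text
t 35.85 tcp [0.5654 0.1852 0.2607] yaw 175.51 tilt [0. 0.] open 0.0489 F [ 1.   0.  -1.5]
shift [-0.2 -1.1 76.7] rv [0.0001 0.0003 0.0019]
side 593 z 0.0741 0.1566 0.2405
  z 0.074 x 552.6 w 3.0 ymax 0.1757
  z 0.154 x 562.0 w 42.8 ymax 0.2101
  z 0.174 x 564.2 w 47.6 ymax 0.2143
  z 0.194 x 564.8 w 49.0 ymax 0.2122
  z 0.214 x 565.6 w 46.6 ymax 0.2122
  z 0.234 x 565.1 w 46.1 ymax 0.2188
```

Emit:
{"op": "send_rows", "data": {"motion": [{"wx": 0,"wy": 0,"wz": 0,"x": 0,"y": 0,"z": 35,"claw": -0.3},{"wx": 0,"wy": 0,"wz": 0,"x": 0,"y": 0,"z": 60,"claw": -0.3},{"wx": 0,"wy": 0,"wz": 0,"x": 0,"y": 0,"z": 70,"claw": -0.3},{"wx": 0,"wy": 0,"wz": 0,"x": 0,"y": 0,"z": 74,"claw": -0.3},{"wx": 0,"wy": 0,"wz": 0,"x": 0,"y": 0,"z": 76,"claw": -0.3},{"wx": 0,"wy": 0,"wz": 0,"x": 0,"y": 0,"z": 77,"claw": -0.3}]}}

```text
time_s: 36.65
ee_pos: [0.5657, 0.1851, 0.1844]
tool_rot: [[-0.997, 0.079, 0.001], [0.079, 0.997, 0.0], [-0.001, 0.001, -1.0]]
force: [0.2, -0.2, -1.9]
opening: 0.0488
```

```bash
python3 - <<'E'
from h import *
plan([.5655,.1841,.184],175.4);held()
E
```

```text
t 36.65 tcp [0.5657 0.1851 0.1844] yaw 175.48 tilt [0.001 0.   ] open 0.0488 F [ 0.2 -0.2 -1.9]
shift [ 0.1 -1.   0.4] rv [0.0005 0.0014 0.0014]
side 236 z 0.0799 0.0844 0.1643
  z 0.08 x 546.8 w 7.0 ymax 0.2063
  z 0.1 x 545.5 w 9.0 ymax 0.2052
  z 0.12 x 565.2 w 48.7 ymax 0.2072
  z 0.14 x 564.7 w 47.9 ymax 0.2114
  z 0.16 x 564.4 w 47.6 ymax 0.2189
```

Emit:
{"op": "send_rows", "data": {"motion": [{"wx": 0,"wy": 0,"wz": 0,"x": 0,"y": 0,"z": 1.2,"claw": -0.3},{"wx": 0,"wy": 0,"wz": 0,"x": 0,"y": 0,"z": 1.8,"claw": -0.3},{"wx": 0,"wy": 0,"wz": 0,"x": 0,"y": 0,"z": 1.8,"claw": -0.3}]}}

```text
time_s: 37.08
ee_pos: [0.5656, 0.1851, 0.1824]
tool_rot: [[-0.997, 0.079, 0.001], [0.079, 0.997, 0.0], [-0.001, 0.0, -1.0]]
force: [-0.4, 0.5, -2.1]
opening: 0.0492
```

Emit:
{"op": "send_rows", "data": {"motion": [{"wx": 0,"wy": 0,"wz": 0,"x": 0,"y": 0,"z": 0.8,"claw": -0.3},{"wx": 0,"wy": 0,"wz": 0,"x": 0,"y": 0,"z": 1.4,"claw": -0.3},{"wx": 0,"wy": 0,"wz": 0,"x": 0,"y": 0,"z": 1.4,"claw": -0.3}]}}

```text
time_s: 37.45
ee_pos: [0.5658, 0.1851, 0.1815]
tool_rot: [[-0.997, 0.079, 0.002], [0.079, 0.997, 0.0], [-0.002, 0.001, -1.0]]
force: [-0.4, -0.3, 5.5]
opening: 0.0489
```

Emit:
{"op": "send_rows", "data": {"motion": [{"wx": 0,"wy": 0,"wz": 0,"x": 0,"y": 0,"z": 0,"claw": 0.2},{"wx": 0,"wy": 0,"wz": 0,"x": 0,"y": 0,"z": 0,"claw": 0.6},{"wx": 0,"wy": 0,"wz": 0,"x": 0,"y": 0,"z": 0,"claw": 0.6},{"wx": 0,"wy": 0,"wz": 0,"x": 0,"y": 0,"z": -25,"claw": 0.6},{"wx": 0,"wy": 0,"wz": 0,"x": 0,"y": 0,"z": -70,"claw": 0.6},{"wx": 0,"wy": 0,"wz": 0,"x": 0,"y": 0,"z": -105,"claw": 0.75},{"wx": 0,"wy": 0,"wz": 0,"x": 0,"y": -50,"z": -105,"claw": 0.75},{"wx": 0,"wy": 0,"wz": 0,"x": 0,"y": -110,"z": -105,"claw": 0.75},{"wx": 0,"wy": 0,"wz": 0,"x": 30,"y": -170,"z": -105,"claw": 0.75}]}}

```text
time_s: 38.58
ee_pos: [0.5245, 0.02, 0.2859]
tool_rot: [[-0.997, 0.079, 0.002], [0.079, 0.997, 0.0], [-0.002, 0.001, -1.0]]
force: [0.5, -0.8, 0.5]
opening: 0.0745
```

```bash
python3 - <<'E'
from h import *
d=grab("top","t14");W=cloud(d);Z=W[...,2]
for n,x,y,z in(("t",.573,.294,.204),("t",.5655,.185,.204),("s",.479,-.323,.072),("s",.468,-.237,.072)):
    m=(np.hypot(W[...,0]-x,W[...,1]-y)<.045)&(abs(Z-z)<.006)
    P=W[m];print(n,len(P),rect(P) if len(P) else "",P.mean(0).round(4))
plan([.468,-.237,.15],-176.85);grab("side","s14")
E
```

```text
t 368 (array([572.6, 293.1]), array([48.7, 46.8]), 88.96) [0.5725 0.2931 0.2036]
t 376 (array([567.1, 183.4]), array([49. , 48.5]), 4.07) [0.5665 0.1833 0.2037]
s 365 (array([ 480. , -323.1]), array([51.9, 54.8]), 1.3) [ 0.4801 -0.3222  0.0714]
s 363 (array([ 468.7, -236.2]), array([53.6, 54.1]), 19.54) [ 0.4688 -0.2363  0.0713]
t 38.62 tcp [0.5213 0.0157 0.286 ] yaw 175.33 tilt [ 0.    -0.001] open 0.0748 F [-1.1 -4.6  0.8]
shift [  32.6 -256.1  136.2] rv [-0.001   0.0004 -0.1364]
```

View pics/s14.png

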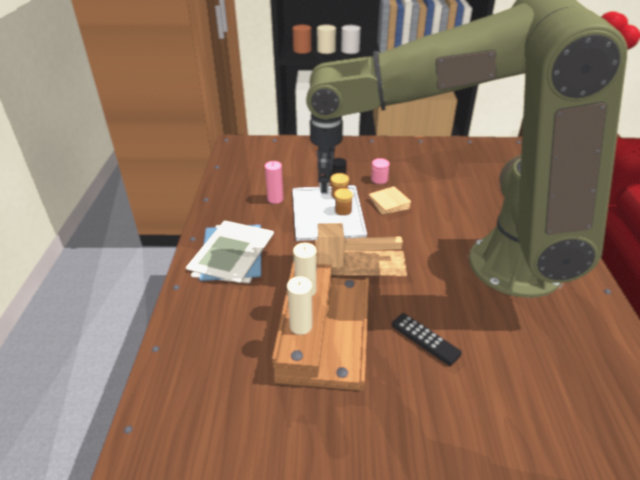

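Emit:
{"op": "send_rows", "data": {"motion": [{"wx": 0,"wy": 0,"wz": -0.03,"x": 6,"y": -50,"z": 10,"claw": 0.7},{"wx": 0,"wy": 0,"wz": -0.06,"x": 12,"y": -105,"z": 20,"claw": 0.7},{"wx": 0,"wy": 0,"wz": -0.1,"x": 20,"y": -160,"z": 40,"claw": 0.7},{"wx": 0,"wy": 0,"wz": -0.136,"x": 27,"y": -215,"z": 60,"claw": 0.7},{"wx": 0,"wy": 0,"wz": -0.136,"x": 32.6,"y": -256,"z": 90,"claw": 0.7},{"wx": 0,"wy": 0,"wz": -0.136,"x": 32.6,"y": -256,"z": 136,"claw": 0.7},{"wx": 0,"wy": 0,"wz": -0.136,"x": 32.6,"y": -256,"z": 136,"claw": 0.7},{"wx": 0,"wy": 0,"wz": -0.136,"x": 32.6,"y": -256,"z": 136,"claw": 0.7}]}}

```text
time_s: 39.67
ee_pos: [0.4703, -0.2341, 0.1522]
tool_rot: [[-0.999, -0.054, 0.003], [-0.054, 0.999, -0.001], [-0.003, -0.001, -1.0]]
force: [0.1, -0.6, -0.3]
opening: 0.0728
```

```bash
cat >> h.py <<'E'
def wl(fn):
    d=grab("wrist",fn);W=cloud(d);Z=W[...,2];m=((abs(Z-.134)<.006)|(abs(Z-.072)<.005))&(W[...,0]<.62);n,l,s,c=cv2.connectedComponentsWithStats(m.astype(np.uint8))
    for i in range(1,n):
        if s[i,4]>150: P=W[l==i];print(s[i,4],c[i].round(),rect(P),P.mean(0).round(4))
E
python3 - <<'E'
from h import *
plan([.468,-.237,.057],-176.85);wl("w15")
E
```

```text
t 39.67 tcp [ 0.4703 -0.2341  0.1522] yaw -176.91 tilt [ 0.003 -0.001] open 0.0728 F [ 0.1 -0.6 -0.3]
shift [ 2.7 -2.7 95.2] rv [-0.0012  0.0032 -0.001 ]
6437 [317. 251.] (array([ 467.5, -236.7]), array([55.1, 55. ]), 30.4) [ 0.4661 -0.2367  0.0727]
6436 [174. 261.] (array([ 478.8, -322.5]), array([55.5, 55.4]), 84.83) [ 0.4772 -0.3219  0.0727]
575 [ 17. 271.] (array([ 492. , -421.5]), array([22.9, 35.8]), 77.79) [ 0.4908 -0.4222  0.0674]
1400 [625. 329.] (array([508.9, -37.8]), array([ 6.1, 69.1]), 89.8) [ 0.5081 -0.038   0.0719]
```

View pics/w15.png

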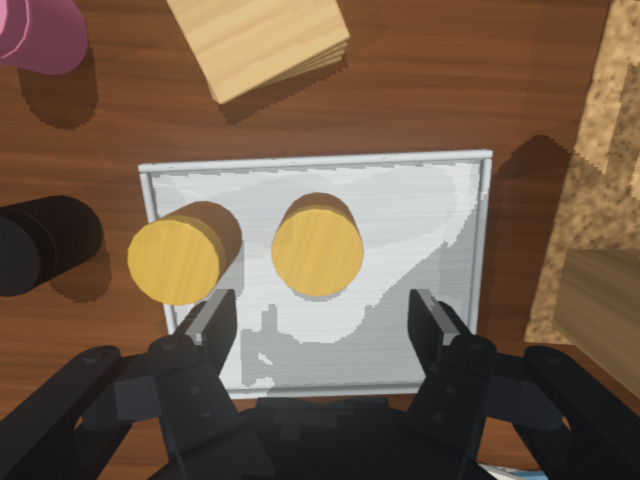

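Emit:
{"op": "send_rows", "data": {"motion": [{"wx": 0,"wy": 0.003,"wz": 0,"x": 2.7,"y": -2.5,"z": 40,"claw": 0.7},{"wx": 0,"wy": 0.003,"wz": 0,"x": 2.7,"y": -2.5,"z": 78,"claw": 0.7},{"wx": 0,"wy": 0.003,"wz": 0,"x": 2.7,"y": -2.5,"z": 95,"claw": 0.7},{"wx": 0,"wy": 0.003,"wz": 0,"x": 2.7,"y": -2.5,"z": 95,"claw": 0.3},{"wx": 0,"wy": 0.003,"wz": 0,"x": 2.7,"y": -2.5,"z": 95,"claw": -0.1},{"wx": 0,"wy": 0.003,"wz": 0,"x": 2.7,"y": -2.5,"z": 95,"claw": -0.2},{"wx": 0,"wy": 0.003,"wz": 0,"x": 2.7,"y": -2.5,"z": 95,"claw": -0.2},{"wx": 0,"wy": 0.003,"wz": 0,"x": 2.7,"y": -2.5,"z": 75,"claw": -0.2},{"wx": 0,"wy": 0.003,"wz": 0,"x": 2.7,"y": -2.5,"z": 20,"claw": -0.2},{"wx": 0,"wy": 0.003,"wz": 0,"x": 2.7,"y": -2.5,"z": -40,"claw": -0.2}]}}

```text
time_s: 40.98
ee_pos: [0.4673, -0.2365, 0.1939]
tool_rot: [[-0.999, -0.054, -0.0], [-0.054, 0.999, -0.001], [0.0, -0.001, -1.0]]
force: [0.8, 0.2, -1.2]
opening: 0.0547
```

```bash
python3 - <<'E'
from h import *
plan([.4765,.3015,.2],175.4);wl("w16")
E
```

```text
t 40.98 tcp [ 0.4673 -0.2365  0.1939] yaw -176.9 tilt [-0.    -0.001] open 0.0547 F [ 0.8  0.2 -1.2]
shift [-38.3 536.7  -6.7] rv [-0.001  -0.      0.1344]
1770 [32. 34.] (array([ 347.3, -423.8]), array([41.5, 46.1]), 2.98) [ 0.3456 -0.4239  0.0676]
2873 [614. 249.] (array([468.1, -21.8]), array([ 34.5, 154. ]), 80.48) [ 0.4645 -0.026   0.0722]
4541 [201. 246.] (array([ 478.7, -322.7]), array([55.1, 55.3]), 7.25) [ 0.4774 -0.3221  0.0727]
1317 [ 46. 244.] (array([ 482.7, -436.8]), array([50. , 48.6]), 19.92) [ 0.4832 -0.4373  0.0675]
```

View pics/w16.png

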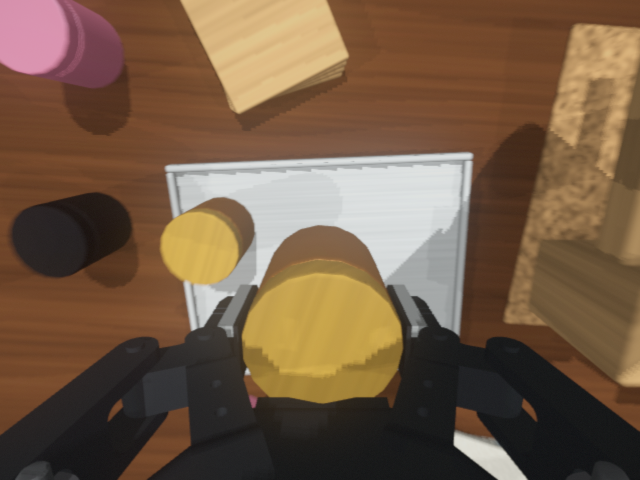

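Emit:
{"op": "send_rows", "data": {"motion": [{"wx": 0,"wy": 0,"wz": 0,"x": 0,"y": 40,"z": -15,"claw": -0.2},{"wx": 0,"wy": 0,"wz": 0.02,"x": -6,"y": 95,"z": -20,"claw": -0.2},{"wx": 0,"wy": 0,"wz": 0.04,"x": -10,"y": 150,"z": -20,"claw": -0.2},{"wx": 0,"wy": 0,"wz": 0.06,"x": -14,"y": 205,"z": -20,"claw": -0.2},{"wx": 0,"wy": 0,"wz": 0.08,"x": -18,"y": 260,"z": -20,"claw": -0.2},{"wx": 0,"wy": 0,"wz": 0.1,"x": -22,"y": 315,"z": -20,"claw": -0.2},{"wx": 0,"wy": 0,"wz": 0.12,"x": -26,"y": 370,"z": -20,"claw": -0.2},{"wx": 0,"wy": 0,"wz": 0.134,"x": -30,"y": 425,"z": -20,"claw": -0.2},{"wx": 0,"wy": 0,"wz": 0.134,"x": -34,"y": 480,"z": -20,"claw": -0.2},{"wx": 0,"wy": 0,"wz": 0.134,"x": -38,"y": 535,"z": -20,"claw": -0.2}]}}

```text
time_s: 42.28
ee_pos: [0.478, 0.3005, 0.2188]
tool_rot: [[-0.997, 0.08, 0.01], [0.08, 0.997, -0.007], [-0.011, -0.006, -1.0]]
force: [1.7, -1.3, -2.2]
opening: 0.0551
```

Emit:
{"op": "send_rows", "data": {"motion": [{"wx": 0,"wy": 0,"wz": 0,"x": 0,"y": 0,"z": 0,"claw": -0.2},{"wx": 0,"wy": 0,"wz": 0,"x": 0,"y": 0,"z": 0,"claw": -0.2}]}}

```text
time_s: 42.52
ee_pos: [0.4778, 0.3003, 0.2185]
tool_rot: [[-0.997, 0.079, 0.01], [0.079, 0.997, -0.007], [-0.01, -0.006, -1.0]]
force: [0.3, -0.6, -1.8]
opening: 0.0548
```

```bash
python3 - <<'E'
from h import *
plan([.4765,.3015,.095],175.4)
E
```

```text
t 42.52 tcp [0.4778 0.3003 0.2185] yaw 175.46 tilt [ 0.01  -0.007] open 0.0548 F [ 0.3 -0.6 -1.8]
shift [  2.7   1.9 123.5] rv [-0.0065  0.0104  0.001 ]
```

Level the tool, then go down to 12 mm above the seat.

Emit:
{"op": "send_rows", "data": {"motion": [{"wx": -0.006,"wy": 0.01,"wz": 0,"x": 2.7,"y": 1.9,"z": 35,"claw": -0.2},{"wx": -0.006,"wy": 0.01,"wz": 0,"x": 2.7,"y": 1.9,"z": 85,"claw": -0.2},{"wx": -0.006,"wy": 0.01,"wz": 0,"x": 2.7,"y": 1.9,"z": 115,"claw": -0.2},{"wx": -0.006,"wy": 0.01,"wz": 0,"x": 2.7,"y": 1.9,"z": 124,"claw": -0.2},{"wx": -0.006,"wy": 0.01,"wz": 0,"x": 2.7,"y": 1.9,"z": 124,"claw": -0.2}]}}

```text
time_s: 43.15
ee_pos: [0.4769, 0.301, 0.0951]
tool_rot: [[-0.997, 0.08, 0.001], [0.08, 0.997, -0.0], [-0.001, -0.0, -1.0]]
force: [0.0, -0.3, -1.7]
opening: 0.0549
```

```bash
python3 - <<'E'
from h import *
plan([.4765,.3015,.083],175.4);grab("side","s17")
E
```

```text
t 43.15 tcp [0.4769 0.301  0.0951] yaw 175.41 tilt [ 0.001 -0.   ] open 0.0549 F [ 0.  -0.3 -1.7]
shift [ 0.5  0.5 12.1] rv [-0.0003  0.0008  0.0002]
```

View pics/s17.png

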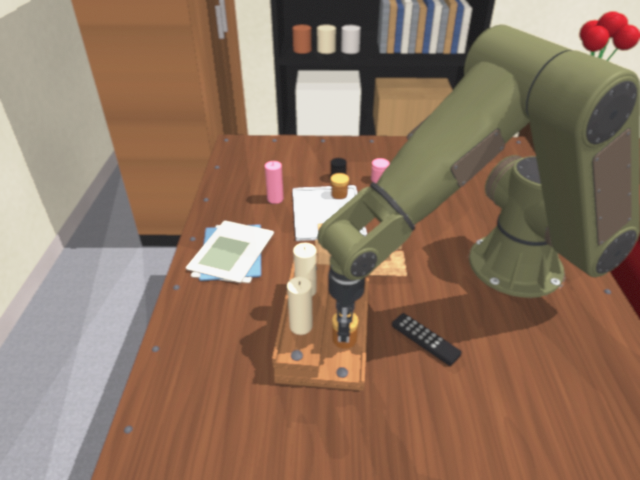

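Emit:
{"op": "send_rows", "data": {"motion": [{"wx": 0,"wy": 0,"wz": 0,"x": 0.5,"y": 0,"z": 6,"claw": -0.2},{"wx": 0,"wy": 0,"wz": 0,"x": 0.5,"y": 0,"z": 9.5,"claw": -0.2},{"wx": 0,"wy": 0,"wz": 0,"x": 0.5,"y": 0,"z": 11,"claw": -0.2},{"wx": 0,"wy": 0,"wz": 0,"x": 0.5,"y": 0,"z": 12,"claw": -0.2},{"wx": 0,"wy": 0,"wz": 0,"x": 0.5,"y": 0,"z": 12,"claw": -0.2}]}}

```text
time_s: 43.82
ee_pos: [0.4768, 0.3014, 0.0844]
tool_rot: [[-0.997, 0.08, 0.002], [0.08, 0.997, 0.0], [-0.002, 0.001, -1.0]]
force: [-2.6, -1.2, 5.2]
opening: 0.055
```

Emit:
{"op": "send_rows", "data": {"motion": [{"wx": 0,"wy": 0,"wz": 0,"x": 0,"y": 0,"z": 0,"claw": 0.3},{"wx": 0,"wy": 0,"wz": 0,"x": 0,"y": 0,"z": 0,"claw": 0.6},{"wx": 0,"wy": 0,"wz": 0,"x": 0,"y": 0,"z": 0,"claw": 0.6},{"wx": 0,"wy": 0,"wz": 0,"x": 0,"y": 0,"z": -25,"claw": 0.6},{"wx": 0,"wy": 0,"wz": 0,"x": 0,"y": 0,"z": -80,"claw": 0.6},{"wx": 0,"wy": 0,"wz": 0,"x": 0,"y": 0,"z": -130,"claw": 0.7},{"wx": 0,"wy": 0,"wz": 0,"x": 0,"y": -50,"z": -135,"claw": 0.7},{"wx": 0,"wy": 0,"wz": 0,"x": 0,"y": -110,"z": -135,"claw": 0.7},{"wx": 0,"wy": 0,"wz": 0,"x": 0,"y": -170,"z": -135,"claw": 0.7},{"wx": 0,"wy": 0,"wz": 0,"x": 0,"y": -230,"z": -135,"claw": 0.7}]}}

```text
time_s: 45.08
ee_pos: [0.4577, 0.0704, 0.2195]
tool_rot: [[-0.997, 0.079, 0.003], [0.079, 0.997, 0.0], [-0.003, 0.001, -1.0]]
force: [1.4, -0.8, -0.2]
opening: 0.0731
```

```bash
python3 - <<'E'
from h import *
grab("side","s18");plan([.479,-.3227,.15],-176.85)
d=grab("top");W=cloud(d);Z=W[...,2]
for n,x,y,z in(("t",.573,.294,.204),("t",.5655,.185,.204),("s",.479,-.323,.072),("s",.4765,.3015,.098)):
    m=(np.hypot(W[...,0]-x,W[...,1]-y)<.045)&(abs(Z-z)<.006)
    P=W[m];print(n,len(P),rect(P) if len(P) else "",P.mean(0).round(4))
E
```

```text
t 45.12 tcp [0.4573 0.0653 0.2194] yaw 175.27 tilt [ 0.002 -0.001] open 0.0724 F [ 2.5 -3.  -0.9]
shift [ -53.5 -384.8   69.9] rv [-0.0011  0.0024 -0.1375]
t 364 (array([572.4, 293.1]), array([47., 47.]), 2.59) [0.5724 0.2929 0.2039]
t 372 (array([567.4, 183.8]), array([49. , 48.3]), 46.94) [0.5666 0.1833 0.2039]
s 364 (array([ 480.1, -323.5]), array([52.1, 55.6]), 0.87) [ 0.4801 -0.3222  0.0716]
s 394 (array([476.7, 301.4]), array([52.7, 55.6]), 1.68) [0.4763 0.301  0.097 ]
```

View pics/s18.png

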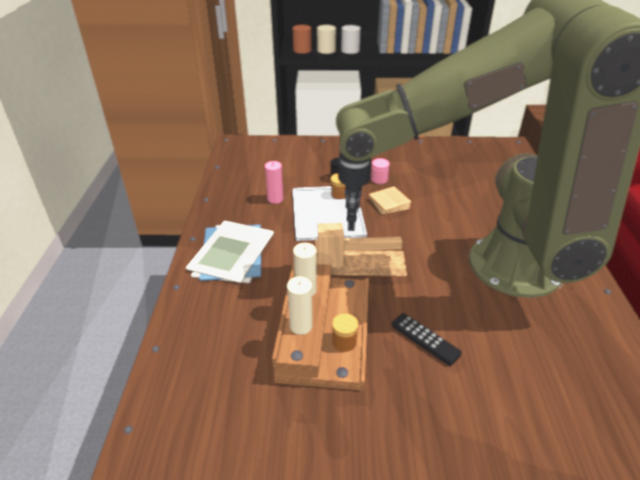

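Emit:
{"op": "send_rows", "data": {"motion": [{"wx": 0,"wy": 0,"wz": -0.02,"x": -8,"y": -55,"z": -10,"claw": 0.7},{"wx": 0,"wy": 0,"wz": -0.05,"x": -15,"y": -110,"z": -10,"claw": 0.7},{"wx": 0,"wy": 0,"wz": -0.08,"x": -23,"y": -165,"z": 0,"claw": 0.7},{"wx": 0,"wy": 0,"wz": -0.1,"x": -31,"y": -220,"z": 15,"claw": 0.7},{"wx": 0,"wy": 0,"wz": -0.12,"x": -39,"y": -280,"z": 30,"claw": 0.7},{"wx": 0,"wy": 0.002,"wz": -0.137,"x": -47,"y": -335,"z": 50,"claw": 0.7},{"wx": 0,"wy": 0.002,"wz": -0.137,"x": -53.5,"y": -385,"z": 70,"claw": 0.7},{"wx": 0,"wy": 0.002,"wz": -0.137,"x": -53.5,"y": -385,"z": 70,"claw": 0.7},{"wx": 0,"wy": 0.002,"wz": -0.137,"x": -53.5,"y": -385,"z": 70,"claw": 0.7}]}}

```text
time_s: 46.3
ee_pos: [0.4791, -0.3195, 0.1497]
tool_rot: [[-0.999, -0.053, 0.001], [-0.053, 0.999, 0.0], [-0.001, 0.0, -1.0]]
force: [0.3, 0.8, 0.6]
opening: 0.0728
```

```bash
python3 - <<'E'
from h import *
plan([.479,-.323,.057],-176.85);wl("w19")
E
```

```text
t 46.3 tcp [ 0.4791 -0.3195  0.1497] yaw -176.99 tilt [0.001 0.   ] open 0.0728 F [0.3 0.8 0.6]
shift [ 0.3 -3.5 92.7] rv [ 0.      0.0006 -0.0024]
294 [87. 15.] (array([ 355.2, -443.5]), array([20.1, 12.3]), 37.95) [ 0.3562 -0.4436  0.0675]
611 [134.  14.] (array([ 355.2, -419.3]), array([14.5, 34.7]), 8.45) [ 0.3547 -0.4201  0.0675]
763 [134. 236.] (array([ 472.8, -432.6]), array([36.9, 33. ]), 84.35) [ 0.472  -0.4308  0.0674]
6534 [315. 257.] (array([ 478.6, -323. ]), array([55.1, 55. ]), 41.58) [ 0.4772 -0.3231  0.0727]
280 [102. 243.] (array([ 477.1, -451. ]), array([16.6, 22.8]), 17.1) [ 0.4772 -0.4505  0.0675]
433 [134. 276.] (array([ 499.3, -433.4]), array([25.1, 26.4]), 52.76) [ 0.4974 -0.4337  0.0675]
208 [232. 308.] (array([ 479.9, -355.3]), array([22.9,  6.1]), 18.57) [ 0.4789 -0.3557  0.1375]
214 [411. 308.] (array([ 476. , -282.2]), array([ 6.1, 22.7]), 77.03) [ 0.475  -0.2821  0.1376]
```

View pics/w19.png

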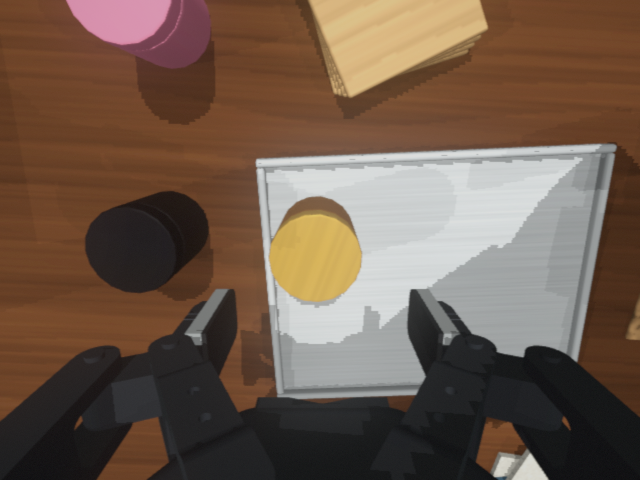

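Emit:
{"op": "send_rows", "data": {"motion": [{"wx": 0,"wy": 0,"wz": 0,"x": 0.3,"y": -3.5,"z": 40,"claw": 0.7},{"wx": 0,"wy": 0,"wz": 0,"x": 0.3,"y": -3.5,"z": 78,"claw": 0.7},{"wx": 0,"wy": 0,"wz": 0,"x": 0.3,"y": -3.5,"z": 92.5,"claw": 0.7},{"wx": 0,"wy": 0,"wz": 0,"x": 0.3,"y": -3.5,"z": 92.5,"claw": 0.3},{"wx": 0,"wy": 0,"wz": 0,"x": 0.3,"y": -3.5,"z": 92.5,"claw": -0.1},{"wx": 0,"wy": 0,"wz": 0,"x": 0.3,"y": -3.5,"z": 92.5,"claw": -0.2},{"wx": 0,"wy": 0,"wz": 0,"x": 0.3,"y": -3.5,"z": 92.5,"claw": -0.2},{"wx": 0,"wy": 0,"wz": 0,"x": 0.3,"y": -3.5,"z": 72,"claw": -0.2},{"wx": 0,"wy": 0,"wz": 0,"x": 0.3,"y": -3.5,"z": 15,"claw": -0.2},{"wx": 0,"wy": 0,"wz": 0,"x": 0.3,"y": -3.5,"z": -45,"claw": -0.2}]}}

```text
time_s: 47.6
ee_pos: [0.4788, -0.3225, 0.1967]
tool_rot: [[-0.999, -0.053, 0.0], [-0.053, 0.999, 0.0], [-0.0, 0.0, -1.0]]
force: [1.1, -0.6, -1.1]
opening: 0.0552
```

```bash
python3 - <<'E'
from h import *
plan([.4677,.1919,.215],175.4)
E
```

```text
t 47.6 tcp [ 0.4788 -0.3225  0.1967] yaw -176.95 tilt [0. 0.] open 0.0552 F [ 1.1 -0.6 -1.1]
shift [-16.3 514.2 -18.3] rv [0.0002 0.0004 0.1335]
```

Emit:
{"op": "send_rows", "data": {"motion": [{"wx": 0,"wy": 0,"wz": 0,"x": 0,"y": 40,"z": -15,"claw": -0.2},{"wx": 0,"wy": 0,"wz": 0.02,"x": -3,"y": 95,"z": -20,"claw": -0.2},{"wx": 0,"wy": 0,"wz": 0.04,"x": -5,"y": 150,"z": -20,"claw": -0.2},{"wx": 0,"wy": 0,"wz": 0.06,"x": -6,"y": 205,"z": -20,"claw": -0.2},{"wx": 0,"wy": 0,"wz": 0.08,"x": -8,"y": 260,"z": -20,"claw": -0.2},{"wx": 0,"wy": 0,"wz": 0.1,"x": -10,"y": 315,"z": -20,"claw": -0.2},{"wx": 0,"wy": 0,"wz": 0.12,"x": -12,"y": 370,"z": -20,"claw": -0.2},{"wx": 0,"wy": 0,"wz": 0.133,"x": -14,"y": 425,"z": -20,"claw": -0.2},{"wx": 0,"wy": 0,"wz": 0.133,"x": -15,"y": 480,"z": -20,"claw": -0.2},{"wx": 0,"wy": 0,"wz": 0.133,"x": -16,"y": 514,"z": -20,"claw": -0.2}]}}

```text
time_s: 48.85
ee_pos: [0.4669, 0.1939, 0.217]
tool_rot: [[-0.997, 0.078, 0.001], [0.078, 0.997, 0.0], [-0.001, 0.001, -1.0]]
force: [0.6, 0.3, -1.4]
opening: 0.0549
```

Emit:
{"op": "send_rows", "data": {"motion": [{"wx": 0,"wy": 0,"wz": 0,"x": 0,"y": 0,"z": 0,"claw": -0.2},{"wx": 0,"wy": 0,"wz": 0,"x": 0,"y": 0,"z": 0,"claw": -0.2}]}}

```text
time_s: 49.1
ee_pos: [0.4668, 0.1935, 0.2171]
tool_rot: [[-0.997, 0.078, 0.001], [0.078, 0.997, 0.0], [-0.001, 0.0, -1.0]]
force: [0.1, -1.5, -1.8]
opening: 0.0548
```

```bash
python3 - <<'E'
from h import *
plan([.4677,.1919,.095],175.4)
E
```

```text
t 49.1 tcp [0.4668 0.1935 0.2171] yaw 175.53 tilt [0.001 0.   ] open 0.0548 F [ 0.1 -1.5 -1.8]
shift [ -0.9  -1.6 122.1] rv [0.0004 0.0008 0.0022]
```

Emit:
{"op": "send_rows", "data": {"motion": [{"wx": 0,"wy": 0,"wz": 0,"x": 0,"y": -1.6,"z": 40,"claw": -0.2},{"wx": 0,"wy": 0,"wz": 0,"x": 0,"y": -1.6,"z": 90,"claw": -0.2},{"wx": 0,"wy": 0,"wz": 0,"x": 0,"y": -1.6,"z": 118,"claw": -0.2},{"wx": 0,"wy": 0,"wz": 0,"x": 0,"y": -1.6,"z": 128,"claw": -0.2},{"wx": 0,"wy": 0,"wz": 0,"x": 0,"y": -1.6,"z": 131.5,"claw": -0.2},{"wx": 0,"wy": 0,"wz": 0,"x": 0,"y": -1.6,"z": 133,"claw": -0.2},{"wx": 0,"wy": 0,"wz": 0,"x": 0,"y": -1.6,"z": 133,"claw": -0.2}]}}

```text
time_s: 49.98
ee_pos: [0.4671, 0.192, 0.0849]
tool_rot: [[-0.997, 0.078, 0.002], [0.078, 0.997, 0.001], [-0.002, 0.001, -1.0]]
force: [-0.2, -0.1, -1.2]
opening: 0.055
```

Emit:
{"op": "send_rows", "data": {"motion": [{"wx": 0,"wy": 0,"wz": 0,"x": 0,"y": 0,"z": 1,"claw": -0.2},{"wx": 0,"wy": 0,"wz": 0,"x": 0,"y": 0,"z": 1.5,"claw": -0.2},{"wx": 0,"wy": 0,"wz": 0,"x": 0,"y": 0,"z": 1.5,"claw": -0.2}]}}

```text
time_s: 50.35
ee_pos: [0.4675, 0.1922, 0.0844]
tool_rot: [[-0.997, 0.078, 0.003], [0.078, 0.997, 0.001], [-0.003, 0.001, -1.0]]
force: [-3.0, -1.6, 9.7]
opening: 0.0548
```

Contact. Release and retreat.

Emit:
{"op": "send_rows", "data": {"motion": [{"wx": 0,"wy": 0,"wz": 0,"x": 0,"y": 0,"z": 0,"claw": 0.3},{"wx": 0,"wy": 0,"wz": 0,"x": 0,"y": 0,"z": 0,"claw": 0.6},{"wx": 0,"wy": 0,"wz": 0,"x": 0,"y": 0,"z": 0,"claw": 0.6},{"wx": 0,"wy": 0,"wz": 0,"x": 0,"y": 0,"z": -25,"claw": 0.6},{"wx": 0,"wy": 0,"wz": 0,"x": 0,"y": 0,"z": -80,"claw": 0.6},{"wx": 0,"wy": 0,"wz": 0,"x": 0,"y": 0,"z": -135,"claw": 0.7},{"wx": 0,"wy": 0,"wz": 0,"x": 0,"y": -50,"z": -150,"claw": 0.7},{"wx": 0,"wy": 0,"wz": 0,"x": 0,"y": -110,"z": -150,"claw": 0.7},{"wx": 0,"wy": 0,"wz": 0,"x": 0,"y": -170,"z": -150,"claw": 0.7},{"wx": 0,"wy": 0,"wz": 0,"x": 0,"y": -230,"z": -150,"claw": 0.7}]}}

```text
time_s: 51.6
ee_pos: [0.4487, -0.039, 0.2343]
tool_rot: [[-0.997, 0.078, 0.004], [0.078, 0.997, 0.001], [-0.004, 0.001, -1.0]]
force: [0.9, -0.7, -0.7]
opening: 0.0727
```

Emit:
{"op": "send_rows", "data": {"motion": [{"wx": 0,"wy": 0,"wz": 0,"x": 0,"y": -60,"z": 0,"claw": 0.7},{"wx": 0,"wy": 0,"wz": 0,"x": 0,"y": -120,"z": 0,"claw": 0.7},{"wx": 0,"wy": 0,"wz": 0,"x": 0,"y": -170,"z": 0,"claw": 0.7},{"wx": 0,"wy": 0,"wz": 0,"x": 0,"y": -170,"z": 0,"claw": 0.7},{"wx": 0,"wy": 0,"wz": 0,"x": 0,"y": -170,"z": 0,"claw": 0.7}]}}

```text
time_s: 52.22
ee_pos: [0.4354, -0.2082, 0.234]
tool_rot: [[-0.997, 0.078, 0.004], [0.078, 0.997, 0.001], [-0.003, 0.001, -1.0]]
force: [-0.1, 0.5, 0.6]
opening: 0.0724
```

```bash
python3 - <<'E'
from h import *
grab("side","s20");d=grab("top","t20");W=cloud(d);Z=W[...,2]
for n,x,y,z in(("t",.573,.294,.204),("t",.5655,.185,.204),("s",.4675,.192,.098),("s",.4765,.3015,.098)):
    m=(np.hypot(W[...,0]-x,W[...,1]-y)<.045)&(abs(Z-z)<.006)
    P=W[m];print(n,len(P),rect(P) if len(P) else "",P.mean(0).round(4))
P=W[(np.abs(W[...,0]-.51)<.06)&(abs(W[...,1]+.008)<.06)&(Z>.106)&(Z<.12)];print("head",rect(P),P[:,2].mean())
v,u=np.mgrid[0:480,0:640]
P=W[(Z>.002)&(Z<.009)&(W[...,0]>.25)&(W[...,0]<.57)&(abs(W[...,1])<.07)];print("mat",rect(P))
pegs("top");pegs("side");plan([0,0,0],0)
E
```

```text
t 366 (array([572.6, 293.2]), array([46.9, 47.3]), 3.87) [0.5725 0.2932 0.2037]
t 377 (array([567.2, 183.6]), array([48.9, 48.1]), 0.83) [0.5665 0.1832 0.2039]
s 390 (array([467.2, 192. ]), array([53.9, 54.3]), 47.51) [0.4674 0.192  0.0971]
s 391 (array([476.9, 301.6]), array([53. , 55.4]), 2.11) [0.4762 0.301  0.0968]
head (array([509.2,  -8.5]), array([69.8, 60. ]), 5.24) 0.11311662039623613
mat (array([410.1,  -0. ]), array([319.4, 139.7]), 0.14)
top bl 91 [0.5783 0.3714 0.0807] above [4.1 7.5] step med 0.0759
top br 82 [0.5545 0.1049 0.0808] above [4.1 7.2] step med 0.0762
top fl 76 [0.4822 0.3806 0.0355] above [3.6 7.3] step med 0.031
top fr 74 [0.4599 0.1123 0.036 ] above [3.9 7.8] step med 0.0309
side bl 109 [0.5774 0.378  0.0807] above [4.3 6.4] step med 0.076
br few
side fl 109 [0.4824 0.3866 0.0363] above [4.5 7.3] step med 0.0313
fr few
t 52.42 tcp [ 0.4357 -0.2077  0.2343] yaw 175.64 tilt [0.004 0.001] open 0.0725 F [-0.5  0.7  0.3]
shift [451.1 173.6 232.7] rv [ 6.0000e-03 -1.5000e-03  3.0654e+00]
```

View pics/s20.png

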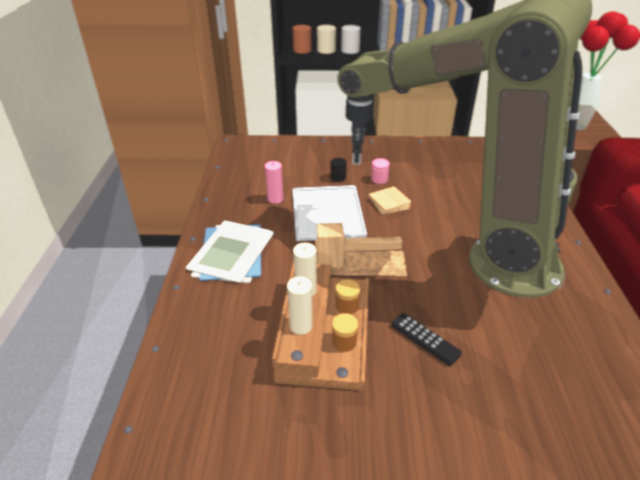

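View pics/t20.png

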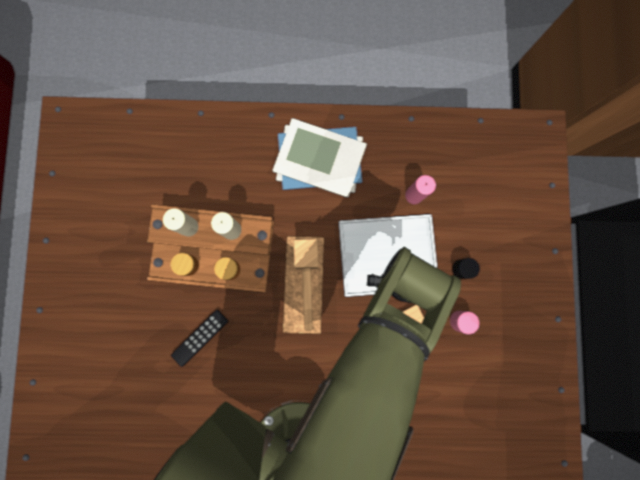

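```bash
python3 -c "
from plant import robot
print(robot.sign_off())"
```

```text
the job is handed in; nothing more can be done
None
```

The candle stand is finished and the job is handed in, at about 52 s of the 210 s allowed; no verdict was reported.

- **Pegs:** I knocked all four down with brisk mallet blows. The caps' tops last read about 7 mm above their steps (7.2 to 7.8 mm from the top camera), which is home to within about 1 mm. The side view could no longer see the two right-hand pegs.
- **Mallet:** The handle turned slightly in the grip when pegs stopped dead, so I set the mallet down on the mat and gripped it again before the last peg. It now stands on its face where it started, with the head's top at 0.113 m. My automatic check of the mat's outline gave a useless size, so I judged "on the mat" from the pictures and from the mallet's starting position.
- **Candles:** Two tall and two short were there. The tall ones went on the back step first, then the short ones on the front step, each lowered until it touched before I let go. At the last check all four stood upright, with tops at 0.204 m (tall) and 0.097 m (short). Setting down the first tall one, I pressed about 17 N before releasing it.
- **Everything else:** I saw no candle knocked aside and touched no look-alikes, magazines, coasters or remote. The arm ended clear of everything.

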